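# Set out the watch-casing station

## Robot

A 6-joint arm with a two-finger parallel gripper is mounted at the origin on a cart in front of the work surface, level with it; the furniture and walls round the work are solid. World frame = base frame: x ahead of the robot, y to its left, z up, the work surface at z = 0. Lengths are in m, angles in rad, forces in N, time in s.
With the tool pointing down it reaches from about 0.225 to 0.875 m from the base axis. Payload 3.4 kg.
Tool frame: the origin (TCP) lies midway between the tips of the shut fingers; the grasp point (between the pads) lies 19 mm behind it (manip.tcp_to_grasp is the distance from the TCP to the grasp point, in m); x points along the fingers, y is the direction in which the jaws open and shut, and the axes are right-handed (so a half turn about x gives the same grasp; the last joint's range is limited). The gripper opens to 85 mm and grips with 20 to 120 N. Pads are 22 mm wide; open, the fingers measure 114 mm over their backs; the gripper's body (76 mm by 85 mm) begins 54 mm behind the grasp point. The pads swing forward as they close: fully open they stand 13 mm farther back than shut.
Start: joints at [1.055, 0.276, 1.505, -0, 1.361, -0.121], TCP at [0.221, 0.531, 0.196] pointing down, gripper open.
Joint ranges: [-2.89, 2.89], [-0.75, 2.08], [0.22, 2.7], [-1.18, 4.32], [0.11, 2.71], [-2.7, 2.7]. Speed limits (rad/s): [2.57, 2.57, 3.14, 3.14, 3.14, 3.14].

## Interface

Orientations are given as a unit quaternion [w, x, y, z].
In Python, from rig import readout, eyes, job, manip gives the robot as it stands. The module is installed in compiled form; this text tells all that it offers.
- The arm moves only by the tool carry_out, never from a script. Its argument "deltas" is one flat list of numbers, 7 for each row, row after row: the shift along the tool's x, y, z scaled (see below), then the turn, a rotation vector about the tool's x, y, z scaled (see below), then the opening, from -1 (shut) to 1 (fully open). In form: [dx, dy, dz, ax, ay, az, grip, dx, dy, dz, ax, ay, az, grip, ...]. A call has 1 to 10 rows; each row shifts and turns the commanded pose from where the row before left it, along the tool's axes as they then stand; what a row does not reach is not made up. The controller multiplies each number of a shift by 60 mm and each number of a turn by 4 degrees. A row lasts 1/8 s, in which the tool goes at most 62.5 mm and 10.7 degrees, less where a joint would pass 70% of its speed; a pose out of reach is approached as far as the arm can. A call with a number of a shift or a turn outside -1 to 1 is refused whole. A call with a gripper value outside its range is refused whole. The fingers move at their own pace and stop on an object; "newtons" is the grip in N (left out, the last holds). Time passes only in rows, so rows that do not move let the fingers close. It gives the time, the measured TCP pose, the force and the opening at its end, in the units of the state.
- readout.get_state(): the state, without advancing time (a new reading comes with each control period).
- eyes.get_image(name): name is "scene" or "top" or "wrist"; returns a dict with "color" (480x640x3 uint8, red, green, blue), "z_map" (480x640 float32, m along the optical axis (not along the pixel's ray), 0 where there is no reading), "mtx" (3x3 intrinsics, pixels), "origin" and "orientation" of the camera in the world. Camera axes: x right, y down, z forward; pixel columns grow to the right and rows downward; lengths in m; the calibration is good to about 2 mm. The wrist camera is an equidistant fisheye: a pixel r from the principal point sees the ray r / f radians off the axis. A picture is of the moment at which its call begins.
- job.sign_off(): hands the job in, once; it reports no verdict.
The state is a dict: "clock": time; "qpos": joint angles; "qd": joint speeds; "effort": joint torques, N m; "position": TCP position; "ee_rot": TCP orientation; "contact_force": force on the tool from outside, world axes, zero at the start; "moment": the same for the moment, N m; "width": finger opening in m.
Only numpy, scipy, OpenCV 4.12 (cv2) and the standard library are available. Lean on these libraries where they do the work, as an engineer would, in place of code of your own. Each camera call takes 0.05 s, during which the arm holds its last target.

## Task

Set out the counter for casing a watch: lay the watch case flat on the middle of the uncovered round teal tray, stand the brass parts box on the counter straight to the left of that tray (seen from the robot), level with its centre and with a clear gap of about 10 cm between them, and stand the eye loupe upright midway in that gap. Press the pin vice down into the empty long cutout of the grey tool insert until it lies on the cutout's floor. Let go of everything and do not push the small white cup or the loose screwdriver about.

Things in the scene. Friction and masses are not known exactly. Their poses are not given: they have to be found in the camera images.
- tray: round teal tray without a dome (a second one, under a clear dome at the far left, is a bystander), 124 mm across its rim, flat top 18 mm above the counter (its rolled edge may look up to 2 mm higher); fixed. Origin: centre of its underside on the counter. It always stands square to the robot: its x points away from the robot, its y to the robot's left, z up. It and the insert may have swapped places from start to start
- insert: grey rigid tool-case insert, 110 mm (its x) by 150 mm (its y) by 14 mm high; fixed, turned by up to 0.15 rad. Origin: centre of its underside on the counter. Two long cutouts run along its y: the one on its +x side already holds a slim screwdriver (fixed there; leave it; its line is at x = +36 mm, it stands up to 15 mm above the counter), the other, on its -x side, is empty and belongs to the pin vice
- insert_cutout (a point): middle of the empty cutout's floor, 5 mm above the counter, at (-20, 0) mm in the insert; axes as the insert. Along y; floor 14 x 90 mm, sides and ends flare to 21 x 97 mm near the top: guides the pin vice, 1.5 to 2 mm play. A finger recess 44 mm wide (y), floor also at 5 mm, crosses its middle from the insert's -x edge to x = +22 mm in the insert, so fingers can go down with the tool
- watch_case: empty steel watch case, a ring 38 mm wide along its x and 9 mm high, with lugs to +-21 mm along its y, 35 g; lies flat. Origin: centre of its underside; z up. Grip it across its x
- brass_box: plain round brass-coloured parts box (closed cylinder), 45 mm in diameter, 23 mm high, 45 g. Origin: centre of its underside; z up
- loupe: black eye loupe with a pale band, a round barrel 30 mm in diameter and 31 mm high, 12 g, standing upright on its wider end. Origin: centre of its underside; z up
- pin_vice: steel pin vice, a plain slim rod 86 mm long (its y) and 11 mm thick, without a coloured band, 20 g; lies flat. Origin: middle of its length, on its underside; z up. Either way round is right in the cutout. It is the shorter and thicker of the two loose slim tools
- screwdriver: bystander: loose slim screwdriver with a black band, 125 mm long (its y), 12 mm thick. Origin: middle, underside. Leave it (30 mm of movement is too much)
- small_cup: bystander: shallow white parts cup, 52 mm across, 10 mm high. Origin: centre of its underside. Leave it (30 mm of movement is too much)
Not all that is in view belongs to the job. What is shaped like the watch_case but green or red is not meant.

How it is judged:
At the end, for the whole second after the job is handed in: Watch case flat on tray, centre within 15 mm; brass box 163-207 mm left of tray centre, 15 mm fore/aft; loupe upright 90-136 mm left, 18 mm fore/aft, 53-93 mm from brass box centre; pin vice on cutout floor (3 mm high, 6 mm off, 0.08 rad); all on the counter, released, at rest (horizontal distance between watch_case and tray below 0.015 m and z of watch_case in the frame of tray between 0.014 and 0.024 m and angle between each of watch_case, brass_box, loupe's own z axis and vertical below 0.12 rad and x of brass_box in the frame of tray between -0.015 and 0.015 m and y of brass_box in the frame of tray between 0.163 and 0.207 m and z of brass_box in the frame of tray between -0.004 and 0.006 m and x of loupe in the frame of tray between -0.018 and 0.018 m and y of loupe in the frame of tray between 0.09 and 0.136 m and z of loupe in the frame of tray between -0.004 and 0.006 m and horizontal distance between loupe and brass_box between 0.053 and 0.093 m and horizontal distance between pin_vice and insert_cutout below 0.006 m and z of pin_vice in the frame of insert_cutout between -0.003 and 0.003 m and angle between the y axis of pin_vice and the y axis of insert, either way round below 0.08 rad and linear speed of each of watch_case, brass_box, loupe, pin_vice below 0.01 m/s and angular speed of each of watch_case, brass_box, loupe, pin_vice below 0.2 rad/s); the robot touches nothing.
It fails at once if the loose screwdriver is pushed away by more than 30 mm (distance of screwdriver from where it was at the start of the episode above 0.03 m).
It fails at once if the small white cup is pushed away by more than 30 mm (distance of small_cup from where it was at the start of the episode above 0.03 m).
It also fails if it takes over 80 s, if anything falls off the work surface, if the arm or the gripper's body presses on something with over 40 N, if the wrist force passes 120 N, or if a joint passes its speed limit or range.

## Working session

There is one attempt and no reset: what is moved stays moved. The work goes in short steps, Python scripts to look and compute and a tool call to move; the robot and the scene stay as the last step left them, time stands still between calls to the robot, and variables do not carry over. Pictures are saved under pics/ and viewed, and the job is handed in when it is done.

Besides the shell and the picture viewer there is one more tool, called after "Call:" as name(argument=value, ...) on one line, values as JSON. carry_out: Moves the arm, as the interface text tells. Its arguments: {"type":"object","properties":{"deltas":{"type":"array"},"newtons":{"type":"number"}},"required":["deltas"]}

```bash
mkdir -p pics; ls; cat > h.py <<'E'
import numpy as np, cv2
from rig import readout, eyes, job, manip
from scipy.spatial.transform import Rotation as R
def rot(q): return R.from_quat([q[1],q[2],q[3],q[0]])
def snap(name,fn):
    d=eyes.get_image(name); cv2.imwrite('pics/'+fn+'.png',d['color'][:,:,::-1]); np.savez('pics/'+fn+'.npz',**{k:np.array(v) for k,v in d.items()}); return d
def ray(d,u,v,z):
    K=np.array(d['mtx']);r=rot(np.array(d['orientation'])).apply([(u-K[0,2])/K[0,0],(v-K[1,2])/K[1,1],1.])
    o=np.array(d['origin']); return o+r*(z-o[2])/r[2]
E
python3 - <<'E'
from h import *
for n in ['scene','top','wrist']:
    d=snap(n,n+'0'); print(n,d['mtx'],d['origin'],d['orientation'])
s=readout.get_state(); print(s, manip.tcp_to_grasp)
E
```

```text
pics
scene [[568.75690276   0.         314.81107735]
 [  0.         568.75690276 241.98343835]
 [  0.           0.           1.        ]] [ 0.15952569 -0.09027911  0.69706118] [-0.3018466   0.87595246 -0.35504546  0.12465407]
top [[512.94596562   0.         318.54343537]
 [  0.         512.94596562 247.88473802]
 [  0.           0.           1.        ]] [0.36977408 0.25279396 0.89299195] [-0.07177675  0.70781755 -0.70084075  0.05162027]
wrist [[371.64829954   0.         323.3062747 ]
 [  0.         371.64829954 237.74885017]
 [  0.           0.           1.        ]] [0.15582954 0.55684606 0.37321723] [0.11619792 0.82353788 0.54991157 0.07668547]
{'clock': 0.15, 'qpos': array([ 1.05501647e+00,  2.76454951e-01,  1.50583309e+00,  2.39453330e-05,
        1.36068531e+00, -1.20974156e-01]), 'qd': array([-7.30884872e-05, -2.78333032e-03, -2.58653156e-03,  6.54942049e-04,
        1.38907038e-03,  9.83595825e-04]), 'effort': array([ 1.00113899e-03, -4.17143333e+01, -2.46032345e+01, -1.33872704e-04,
        7.62911746e-03,  1.26044736e-05]), 'position': array([0.22092998, 0.53039555, 0.19543915]), 'ee_rot': array([ 0.69321306,  0.13822078,  0.69353439, -0.13914284]), 'contact_force': array([-1.12150296,  0.95760972, -0.57833876]), 'moment': array([ 0.01471311,  0.01536842, -0.02253143]), 'width': 0.08521565281074585} 0.0187
```

View pics/top0.png

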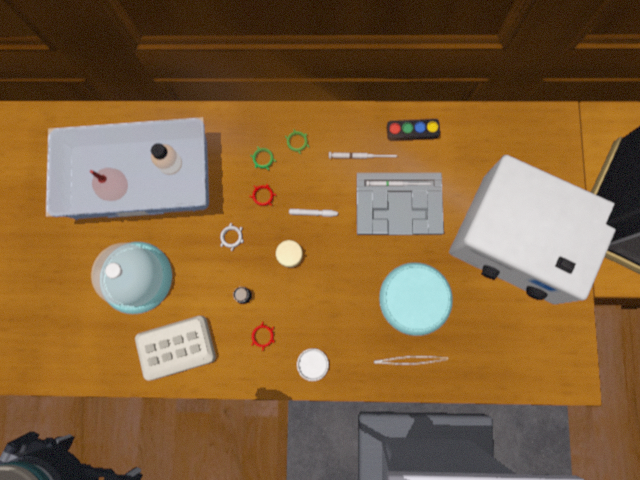

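View pics/scene0.png

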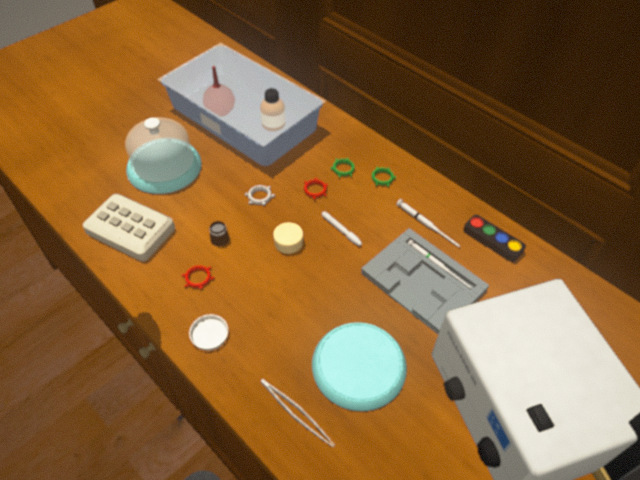

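View pics/wrist0.png

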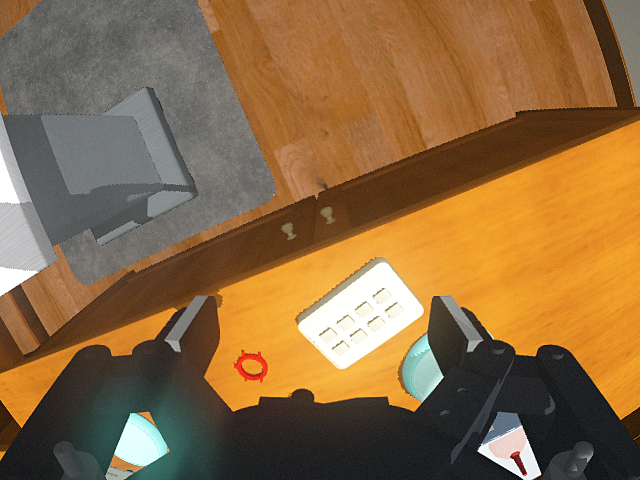

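The top view shows the tray at (416,299), insert (400,205), pin vice (313,212), brass box (289,254), loupe (243,296), steel watch case (231,237), cup (313,364) and loose screwdriver (362,156). I'll measure each one next.

```bash
cat > meas.py <<'E'
from h import *
import sys
def load(fn): return dict(np.load('pics/'+fn+'.npz'))
def blob(d,mask,u,v,w,h=None):
    h=h or w; m=np.zeros(mask.shape,np.uint8); m[v-h:v+h,u-w:u+w]=mask[v-h:v+h,u-w:u+w]
    n,l,st,c=cv2.connectedComponentsWithStats(m)
    k=1+np.argmax(st[1:,4]); return l==k
def wood(d):
    hsv=cv2.cvtColor(d['color'],cv2.COLOR_RGB2HSV); return hsv
E
python3 - <<'E'
from meas import *
for fn in ['top0','scene0']:
    d=load(fn); hsv=cv2.cvtColor(d['color'],cv2.COLOR_RGB2HSV)
    H,S,V=[hsv[...,i].astype(int) for i in range(3)]
    z=d['z_map']
    P=dict(top0=dict(tray=(416,299,44),insert=(400,204,50),pin=(313,212,32),brass=(289,254,20),loupe=(243,296,14),watch=(231,237,17),cup=(313,364,22)),
     scene0=dict(tray=(359,365,60),insert=(425,280,70),pin=(341,229,28),brass=(288,238,22),loupe=(219,233,16),watch=(260,195,18),cup=(209,333,26)))[fn]
    ht=dict(tray=.018,insert=.014,pin=.0055,brass=.023,loupe=.031,watch=.009,cup=.01)
    for k,(u,v,w) in P.items():
        if k=='tray': m=(H>75)&(H<105)&(S>60)
        elif k=='brass': m=(V>150)&(S<150)
        elif k=='loupe': m=(S<110)
        else: m=(S<90)&(V>60)
        b=blob(d,m.astype(np.uint8),u,v,w)
        ys,xs=np.nonzero(b)
        c=cv2.findContours(b.astype(np.uint8),0,1)[0]; c=max(c,key=cv2.contourArea)[:,0]
        pw=np.array([ray(d,x,y,ht[k])[:2] for x,y in c]).astype(np.float32)
        r=cv2.minAreaRect(pw*1000); ec=cv2.minEnclosingCircle(pw*1000)
        # depth heights
        K=d['mtx']; zz=z[b]; pts=np.stack([(xs-K[0,2])/K[0,0]*zz,(ys-K[1,2])/K[1,1]*zz,zz],1)[zz>0]
        pp=rot(d['orientation']).apply(pts)+d['origin']
        print(fn,k,len(xs),'rect',np.round(r[0],1),np.round(r[1],1),round(r[2],1),'circ',np.round(ec[0],1),round(ec[1],1),'depth med',np.round(np.median(pp,0)*1000,1),'zmax',round(np.percentile(pp[:,2],95)*1000,1))
E
python3 -c "
import cv2
a=cv2.imread('pics/top0.png')[120:320,210:460];cv2.imwrite('pics/tc.png',cv2.resize(a,None,fx=3,fy=3))"
```

```text
top0 tray 1237 rect [438.2 112.6] [118.1 118.6] 89.5 circ [438.8 113.5] 60.2 depth med [434.7 111.7  16.9] zmax 20.3
top0 insert 5339 rect [606.7 137.8] [112.4 152. ] 0.4 circ [605.4 138.1] 92.4 depth med [606.1 136.6  12.4] zmax 15.8
top0 pin 286 rect [590.5 290. ] [85.9 11.6] 87.9 circ [592.1 289.9] 43.0 depth med [590.1 288.8   8.5] zmax 11.7
top0 brass 590 rect [514.4 331.2] [46.9 46.3] 22.5 circ [514.1 331.2] 24.5 depth med [514.2 331.2  22.2] zmax 24.8
top0 loupe 225 rect [441.1 407.5] [25.3 29.1] 0.6 circ [440.2 407.4] 15.4 depth med [441.  408.1  23.6] zmax 30.8
top0 watch 287 rect [544.7 432.8] [43.5 44.5] 68.7 circ [545.1 434. ] 24.4 depth med [545.2 434.7   6. ] zmax 9.6
top0 cup 848 rect [327.3 287.6] [52.6 53.9] 0.8 circ [327.  287.3] 27.4 depth med [326.6 287.6   1.7] zmax 10.0
scene0 tray 6213 rect [433.9 105.7] [121.3 119.3] 45.9 circ [433.5 105.5] 61.2 depth med [431.4 102.8  18. ] zmax 20.1
scene0 insert 9047 rect [591.4 103.4] [139.1 214.3] 0.3 circ [605.2 108.1] 114.6 depth med [583.2 107.6  13.5] zmax 119.2
scene0 pin 307 rect [589.9 288.4] [88.7 13.1] 86.9 circ [588.5 288.5] 44.4 depth med [587.3 284.6   8.6] zmax 11.5
scene0 brass 713 rect [508.3 322.6] [58.5 45.6] 48.4 circ [507.2 323.8] 29.4 depth med [508.9 324.8  22.1] zmax 24.6
scene0 loupe 187 rect [436.8 402.2] [26.3 22.6] 51.4 circ [437.2 402. ] 13.7 depth med [439.4 405.9  24.7] zmax 30.7
scene0 watch 282 rect [541.3 428.9] [44.3 42.6] 68.2 circ [542.1 429.4] 23.9 depth med [543.6 431.8   6.2] zmax 9.6
scene0 cup 1093 rect [324.8 284.4] [54.1 52.2] 45.9 circ [324.9 283.4] 27.8 depth med [325.8 287.5   2.3] zmax 10.1
```

View pics/tc.png

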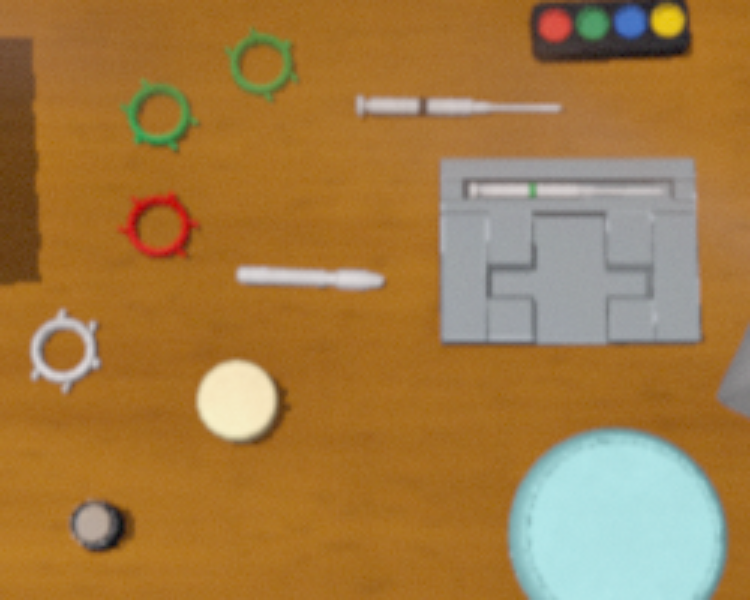

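```bash
python3 - <<'E'
from meas import *
s=readout.get_state(); M=rot(s['ee_rot']).as_matrix(); print(M.round(3))
d=load('top0'); a=d['color'][215:260,208:254,::-1]; b=cv2.resize(a,None,fx=8,fy=8,interpolation=cv2.INTER_CUBIC)
e=load('scene0'); a=e['color'][172:218,237:283,::-1]; b2=cv2.resize(a,(b.shape[1],b.shape[0]),interpolation=cv2.INTER_CUBIC)
cv2.imwrite('pics/w.png',np.hstack([b,b2]))
# tray mask proper
for fn,(u,v,w) in dict(top0=(416,299,46),scene0=(359,365,60)).items():
    d=load(fn); c=d['color'].astype(int); m=((c[...,2]>c[...,0]+5)&(c[...,1]>100)).astype(np.uint8)
    b=blob(d,m,u,v,w).astype(np.uint8); c=max(cv2.findContours(b,0,1)[0],key=cv2.contourArea)[:,0]
    for z in (.01,.018):
        pw=np.array([ray(d,x,y,z)[:2] for x,y in c]).astype(np.float32)*1000
        print(fn,z,cv2.fitEllipse(pw))
# box
d=load('top0');K=d['mtx']
v,u=np.mgrid[0:480,0:640];z=d['z_map'];P=np.stack([(u-K[0,2])/K[0,0]*z,(v-K[1,2])/K[1,1]*z,z],-1)
W=rot(d['orientation']).apply(P.reshape(-1,3)).reshape(P.shape)+d['origin']
for p in [(500,160),(458,245),(470,200),(540,220),(575,295),(448,220),(414,130),(180,170),(125,160),(130,265),(175,345),(60,135),(200,130)]: print(p,W[p[1],p[0]].round(3))
E
```

```text
[[-0.001  0.385  0.923]
 [-0.001  0.923 -0.385]
 [-1.    -0.001 -0.   ]]
top0 0.01 ((439.3970642089844, 112.3052978515625), (121.51005554199219, 121.7059555053711), 35.788299560546875)
top0 0.018 ((438.7662658691406, 113.57814025878906), (120.40916442871094, 120.60328674316406), 35.78955078125)
scene0 0.01 ((436.6238708496094, 107.74989318847656), (121.0864028930664, 124.14537811279297), 127.26079559326172)
scene0 0.018 ((433.39739990234375, 105.44408416748047), (119.6764907836914, 122.6998519897461), 127.26081848144531)
(500, 160) [ 0.65  -0.009  0.113]
(458, 245) [0.519 0.054 0.082]
(470, 200) [ 0.617  0.009 -0.004]
(540, 220) [ 0.552 -0.063  0.119]
(575, 295) [ 0.439 -0.11   0.113]
(448, 220) [0.579 0.05  0.   ]
(414, 130) [0.743 0.109 0.013]
(180, 170) [0.649 0.515 0.062]
(125, 160) [0.668 0.612 0.06 ]
(130, 265) [0.483 0.582 0.08 ]
(175, 345) [0.356 0.517 0.026]
(60, 135) [0.712 0.729 0.063]
(200, 130) [0.72  0.484 0.066]
```

View pics/w.png

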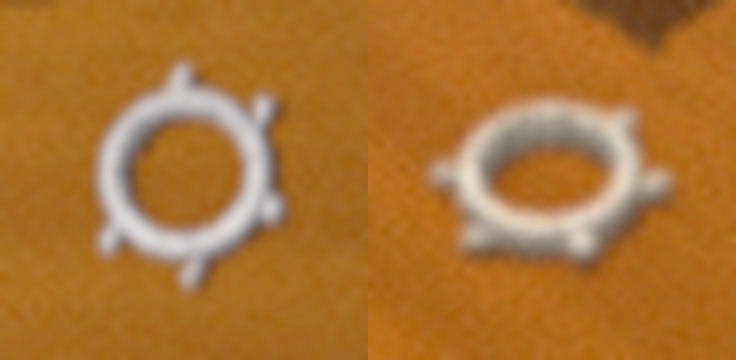

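```bash
cat >> meas.py <<'E'
def fray(d,u,v,z):
    K=d['mtx'];x,y=u-K[0,2],v-K[1,2];r=np.hypot(x,y);t=r/K[0,0]
    g=rot(d['orientation']).apply([np.sin(t)*x/r,np.sin(t)*y/r,np.cos(t)]);o=np.array(d['origin']);return o+g*(z-o[2])/g[2]
def fproj(d,p):
    c=rot(d['orientation']).inv().apply(np.array(p)-d['origin']);t=np.arctan2(np.hypot(c[0],c[1]),c[2]);n=np.hypot(c[0],c[1]);K=d['mtx'];return K[0,2]+K[0,0]*t*c[0]/n,K[1,2]+K[0,0]*t*c[1]/n
E
python3 - <<'E'
from meas import *
R_={}
for fn,(u,v,w) in dict(top0=(263,336,18),scene0=(198,277,24),wrist0=(251,366,26)).items():
    d=load(fn);c=d['color'].astype(int);m=((c[...,0]>120)&(c[...,1]<60)&(c[...,2]<60)).astype(np.uint8)
    b=blob(d,m,u,v,w).astype(np.uint8);k=max(cv2.findContours(b,0,1)[0],key=cv2.contourArea)[:,0]
    f=fray if 'wrist' in fn else ray
    pw=np.array([f(d,x,y,.006)[:2] for x,y in k]).astype(np.float32)*1000
    print(fn,cv2.minEnclosingCircle(pw),cv2.fitEllipse(pw))
d=load('wrist0');print(fproj(d,[.221,.5304,.1954]), fproj(d,[.545,.432,0]))
E
```

```text
top0 ((373.438720703125, 373.12396240234375), 22.80689811706543) ((372.8352355957031, 372.7340393066406), (36.8067626953125, 38.96254348754883), 46.96065139770508)
scene0 ((370.0885925292969, 369.52618408203125), 22.944839477539062) ((370.4346008300781, 369.66644287109375), (38.58031463623047, 39.41038513183594), 68.36343383789062)
wrist0 ((369.6181640625, 373.51861572265625), 24.409852981567383) ((369.5826416015625, 372.96197509765625), (37.927589416503906, 42.73635482788086), 62.65132522583008)
(np.float64(324.91966467112695), np.float64(273.9066722709915)) (np.float64(347.6775536819322), np.float64(441.7881038021992))
```

```bash
python3 - <<'E'
from meas import *
d=load('top0')
for p in [(207,212),(207,165)]: print(ray(d,*p,.062).round(3))
d=load('scene0')
for p in [(262,168),(322,102)]: print(ray(d,*p,.0).round(3)); 
print(ray(d,265,140,.062).round(3),ray(d,322,102,.062).round(3))
E
```

```text
[0.576 0.465 0.062]
[0.658 0.469 0.062]
[0.591 0.48  0.   ]
[0.792 0.536 0.   ]
[0.599 0.476 0.062] [0.736 0.481 0.062]
```

Call:
carry_out(deltas=[0, 0.1, 0.95, 0, 0, 0, 0.3, 0, 0.1, 0.95, 0, 0, 0, 0.3, 0, 0.1, 0.95, 0, 0, 0, 0.3, 0.3, 0.1, 0.95, 0, 0, 0, 0.3, 0.4, 0.1, 0.95, 0, 0, 0, 0.3, 0.8, 0.05, 0.85, 0, 0, 0, 0.3, 0, 0, 0, 0, 0, 0, 0.3, 0, 0, 0, 0, 0, 0, 0.3], newtons=30)

```text
clock: 1.15
position: [0.5383, 0.434, 0.1111]
ee_rot: [0.693, 0.139, 0.694, -0.139]
contact_force: [-0.5, 0.1, 0.2]
width: 0.0557
```

```bash
python3 - <<'E'
from meas import *
d=snap('wrist','wrist1'); s=readout.get_state(); print(s['position'],fproj(d,s['position']),fproj(d,[.5435,.432,.009]))
E
```

```text
[0.5382282  0.43466504 0.11222058] (np.float64(325.8561242491653), np.float64(273.9931519099538)) (np.float64(324.450583853562), np.float64(232.40478802756422))
```

View pics/wrist1.png

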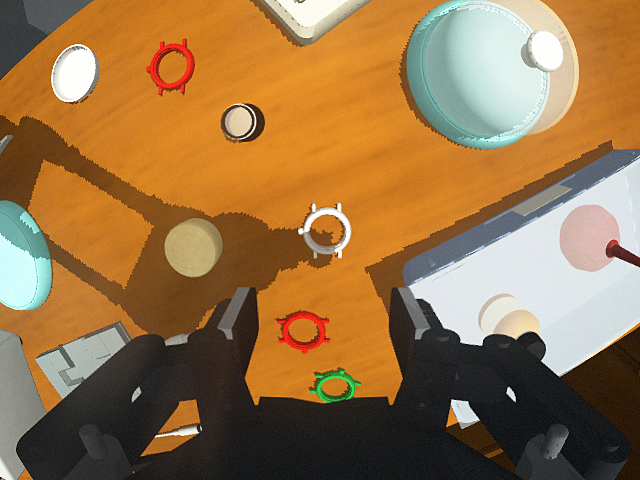

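The wrist view shows the watch ring at (327,231), its crown pointing left along the jaw axis. The bin corner is near (405,272).

```bash
python3 - <<'E'
from meas import *
d=load('wrist1');hsv=cv2.cvtColor(d['color'],cv2.COLOR_RGB2HSV).astype(int)
m=((hsv[...,1]<80)&(hsv[...,2]>90)).astype(np.uint8)
b=blob(d,m,327,231,34).astype(np.uint8);cs=cv2.findContours(b,cv2.RETR_CCOMP,cv2.CHAIN_APPROX_NONE)[0];print(len(cs))
for k in cs:
  if len(k)>20:
    pw=np.array([fray(d,x,y,.008)[:2] for x,y in k[:,0]]).astype(np.float32)*1000
    print(cv2.fitEllipse(pw),cv2.minAreaRect(pw))
print(fray(d,405,272,.062),fray(d,367,268,0))
E
```

```text
2
((542.8637084960938, 433.5747375488281), (38.247154235839844, 42.287940979003906), 71.64569854736328) ((542.2172241210938, 432.1888732910156), (40.8532600402832, 43.79356002807617), 67.45723724365234)
((542.8128051757812, 434.1617431640625), (26.787851333618164, 28.156862258911133), 165.41212463378906) ((542.9819946289062, 434.14959716796875), (27.127605438232422, 27.586347579956055), 22.062040328979492)
[0.57595132 0.47644538 0.062     ] [0.58775088 0.45210018 0.        ]
```

Call:
carry_out(deltas=[0.3, 0, 0.08, -1, 0, 0, 0.18, 0.3, 0, 0, -1, 0, 0, 0.18, 0.3, 0, 0, 0, 0, 0, 0.18, 0.3, 0, 0, 0, 0, 0, 0.18, 0.3, 0, 0, 0, 0, 0, 0.18, 0.2, 0, 0, 0, 0, 0, 0.18, 0, 0, 0, 0, 0, 0, 0.18, 0, 0, 0, 0, 0, 0, 0.18])

```text
clock: 2.2
position: [0.5438, 0.4323, 0.0098]
ee_rot: [0.702, 0.09, 0.701, -0.09]
contact_force: [-0.4, -0.5, 0.3]
width: 0.0505
```

Call:
carry_out(deltas=[0.14, 0, 0, 0, 0, 0, 0.18, 0, 0, 0, 0, 0, 0, 0.18, 0, 0, 0, 0, 0, 0, -0.3, 0, 0, 0, 0, 0, 0, -0.3, 0, 0, 0, 0, 0, 0, -0.3, 0, 0, 0, 0, 0, 0, -0.3])

```text
clock: 2.95
position: [0.5433, 0.4321, 0.001]
ee_rot: [0.701, 0.09, 0.701, -0.09]
contact_force: [-0.2, -0.6, 0.7]
width: 0.0297
```

```bash
python3 - <<'E'
from meas import *
d=snap('wrist','wrist2')
E
```

```text
(no output)
```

View pics/wrist2.png

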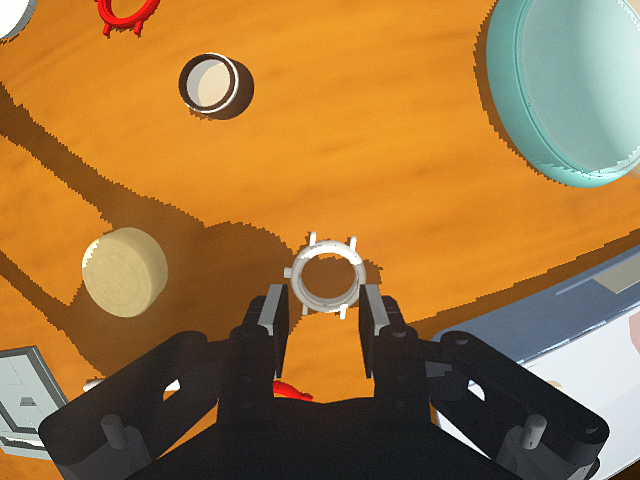

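```bash
python3 - <<'E'
from meas import *
d=load('wrist2'); s=readout.get_state(); M=rot(s['ee_rot']).as_matrix()
for h in [0,.005,.01,.015]:
  for w in (-.015,.015):
    print(h,w,[np.round(fproj(d,s['position']-M[:,0]*h+M[:,1]*w+M[:,2]*q),0) for q in(-.011,.011)])
cv2.imwrite('pics/z.png',cv2.resize(d['color'][220:400,220:430,::-1],None,fx=3.5,fy=3.3))
print(s['width'],s['effort'])
E
```

```text
0 -0.015 [array([295., 254.]), array([296., 293.])]
0 0.015 [array([354., 254.]), array([353., 293.])]
0.005 -0.015 [array([294., 257.]), array([295., 297.])]
0.005 0.015 [array([355., 257.]), array([354., 297.])]
0.01 -0.015 [array([293., 260.]), array([295., 301.])]
0.01 0.015 [array([356., 260.]), array([355., 301.])]
0.015 -0.015 [array([293., 264.]), array([294., 306.])]
0.015 0.015 [array([357., 264.]), array([355., 306.])]
0.029901243408432546 [-1.79218208e-03 -5.58847296e+01 -2.08558506e+01 -6.89922240e-05
 -8.74733178e-04  6.27456052e-05]
```

View pics/z.png

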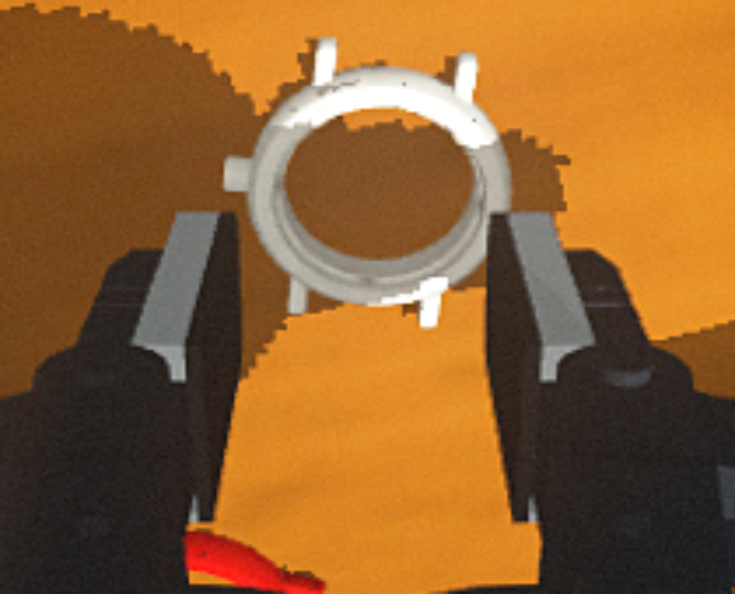

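```bash
python3 - <<'E'
from meas import *
d=snap('scene','scene2')
cv2.imwrite('pics/z2.png',cv2.resize(d['color'][100:260,160:360,::-1],None,fx=3.6,fy=3.6,interpolation=cv2.INTER_CUBIC))
E
```

```text
(no output)
```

View pics/z2.png

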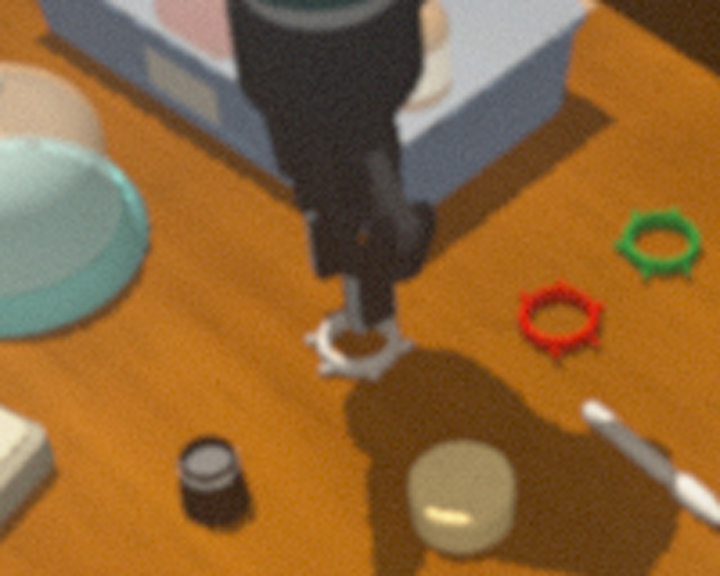

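```bash
python3 - <<'E'
from meas import *
for fn,pts in dict(wrist2=[(278,290),(272,300),(368,290),(375,310),(262,320),(328,243),(320,330)],wrist0=[(190,310),(205,305),(450,305),(455,320)],wrist1=[(235,300),(405,300)]).items():
  d=load(fn);K=d['mtx'];R0=rot(d['orientation'])
  s=readout.get_state()
  for u,v in pts:
    x,y=u-K[0,2],v-K[1,2];r=np.hypot(x,y);t=r/K[0,0];g=np.array([np.sin(t)*x/r,np.sin(t)*y/r,np.cos(t)])
    z=d['z_map'][v,u]; print(fn,(u,v),round(float(z),4),(R0.apply(g/g[2]*z)+d['origin']).round(4))
E
```

```text
wrist2 (278, 290) 0.1426 [0.5275 0.4173 0.0474]
wrist2 (272, 300) 0.1349 [0.5276 0.4159 0.0556]
wrist2 (368, 290) 0.1428 [0.5363 0.4511 0.0473]
wrist2 (375, 310) 0.1254 [0.536  0.4516 0.0653]
wrist2 (262, 320) 0.1201 [0.5273 0.4145 0.071 ]
wrist2 (328, 243) 0.1801 [0.526  0.4382 0.0065]
wrist2 (320, 330) 0.2011 [ 5.756e-01  4.211e-01 -3.000e-04]
wrist0 (190, 310) 0.1247 [0.1922 0.4903 0.2605]
wrist0 (205, 305) 0.128 [0.1935 0.4948 0.257 ]
wrist0 (450, 305) 0.1293 [0.2283 0.5768 0.2557]
wrist0 (455, 320) 0.1173 [0.2271 0.5749 0.268 ]
wrist1 (235, 300) 0.1339 [0.5152 0.4074 0.1667]
wrist1 (405, 300) 0.134 [0.5394 0.4655 0.1665]
```

Call:
carry_out(deltas=[0, 0, 0, 0, 0, 0, 0.18, 0, 0, 0, 0, 0, 0, 0.18, 0.1, 0, 0, 0, 0, 0, 0.18, 0.1, 0, 0, 0, 0, 0, 0.18, 0.1, 0, 0, 0, 0, 0, 0.18, 0, 0, 0, 0, 0, 0, 0.18])

```text
clock: 3.8
position: [0.5427, 0.4316, -0.0181]
ee_rot: [0.701, 0.09, 0.702, -0.09]
contact_force: [-0.1, -0.6, 0.8]
width: 0.0503
```

```bash
python3 - <<'E'
from meas import *
d=snap('wrist','wrist3');s=readout.get_state();print(s['position'],s['contact_force'],s['width'])
cv2.imwrite('pics/z3.png',cv2.resize(d['color'][200:400,200:450,::-1],None,fx=3,fy=3))
E
```

```text
[ 0.54296413  0.43185929 -0.01760078] [ 0.06752162 -0.23845702  0.85419296] 0.050331592842376684
```

View pics/z3.png

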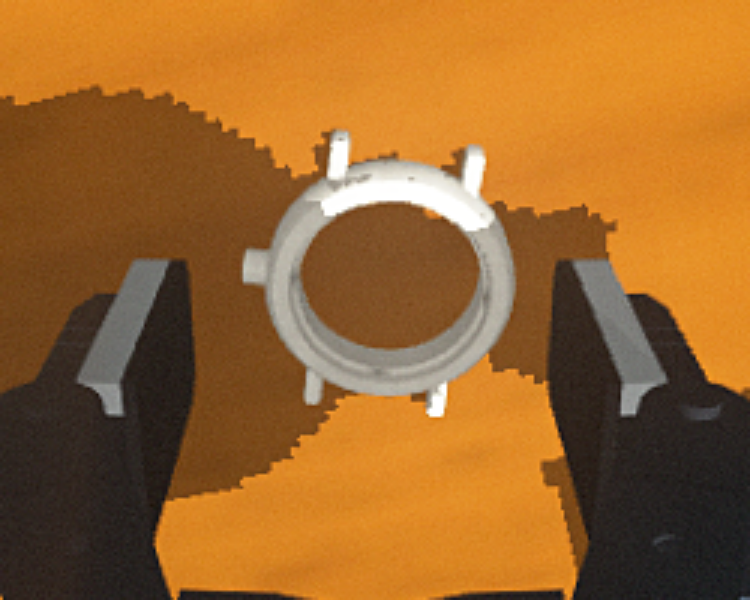

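```bash
cat >> meas.py <<'E'
def dep(d,u,v):
    K=d['mtx'];x,y=u-K[0,2],v-K[1,2];r=np.hypot(x,y);t=r/K[0,0];g=np.array([np.sin(t)*x/r,np.sin(t)*y/r,np.cos(t)])
    return (rot(d['orientation']).apply(g/g[2]*d['z_map'][v,u])+d['origin']).round(4)
E
python3 - <<'E'
from meas import *
d=load('wrist3')
for p in [(249,287),(250,288),(252,290),(244,300),(392,288),(393,290),(262,289)]: print(p,dep(d,*p))
E
```

```text
(249, 287) [0.5243 0.405  0.0248]
(250, 288) [0.524  0.406  0.0271]
(252, 290) [0.5246 0.4068 0.0282]
(244, 300) [0.5242 0.4055 0.0374]
(392, 288) [0.5375 0.4601 0.028 ]
(393, 290) [0.5391 0.4604 0.0267]
(262, 289) [0.5272 0.4093 0.0228]
```

Call:
carry_out(deltas=[0.1, 0, 0, 0, 0, 0, 0.18, 0.1, 0, 0, 0, 0, 0, 0.18, 0.1, 0, 0, 0, 0, 0, 0.18, 0, 0, 0, 0, 0, 0, 0.18, 0, 0, 0, 0, 0, 0, 0.18])

```text
clock: 4.47
position: [0.5433, 0.4321, -0.0351]
ee_rot: [0.701, 0.09, 0.701, -0.09]
contact_force: [0.3, -1.0, 0.5]
width: 0.0503
```

```bash
python3 - <<'E'
from meas import *
d=snap('wrist','wrist4');s=readout.get_state();print(s['position'],s['contact_force'],s['width'])
for p in [(249,287),(250,288),(252,290),(244,300),(392,288),(393,290),(262,289)]: print(p,dep(d,*p))
cv2.imwrite('pics/z4.png',cv2.resize(d['color'][200:400,200:450,::-1],None,fx=3,fy=3))
E
```

```text
[ 0.54342118  0.43215256 -0.03490672] [-0.07580404  0.20879574  0.69779651] 0.050466903564726905
(249, 287) [0.5246 0.4057 0.0086]
(250, 288) [0.5245 0.4064 0.0101]
(252, 290) [0.525  0.4073 0.0115]
(244, 300) [0.5246 0.4061 0.0208]
(392, 288) [0.5382 0.4605 0.0109]
(393, 290) [0.5389 0.4607 0.0114]
(262, 289) [0.528  0.4096 0.0052]
```

View pics/z4.png

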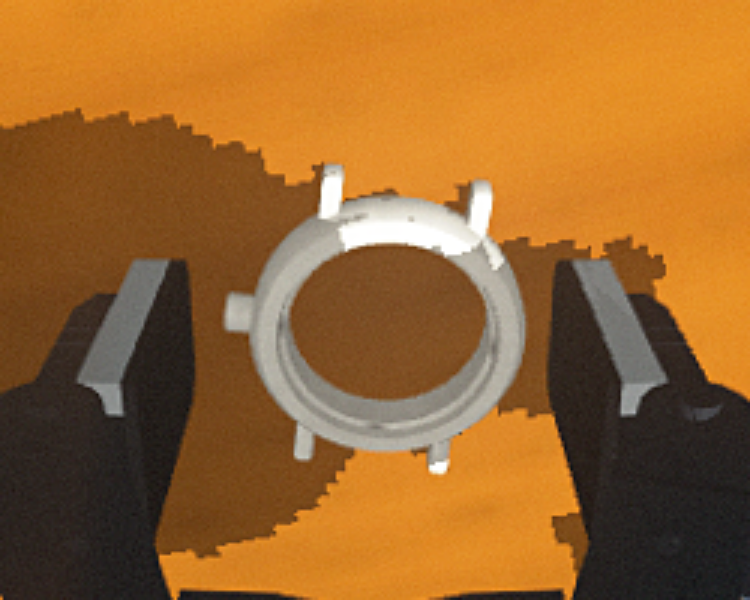

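Call:
carry_out(deltas=[0.08, 0, 0, 0, 0, 0, 0.18, 0, 0, 0, 0, 0, 0, 0.18, 0, 0, 0, 0, 0, 0, -0.4, 0, 0, 0, 0, 0, 0, -0.4, 0, 0, 0, 0, 0, 0, -0.4, 0, 0, 0, 0, 0, 0, -0.4, 0, 0, 0, 0, 0, 0, -0.4])

```text
clock: 5.4
position: [0.545, 0.4324, -0.0361]
ee_rot: [0.703, 0.09, 0.7, -0.089]
contact_force: [-1.9, -2.8, 14.5]
width: 0.0362
```

```bash
python3 - <<'E'
from meas import *
d=snap('wrist','wrist5');s=readout.get_state();print(s['position'],s['contact_force'],s['width'])
cv2.imwrite('pics/z5.png',cv2.resize(d['color'][200:400,200:450,::-1],None,fx=3,fy=3))
E
```

```text
[ 0.54502576  0.43236146 -0.0361391 ] [-1.61109618 -2.6720359  15.57419963] 0.0359685308805493
```

View pics/z5.png

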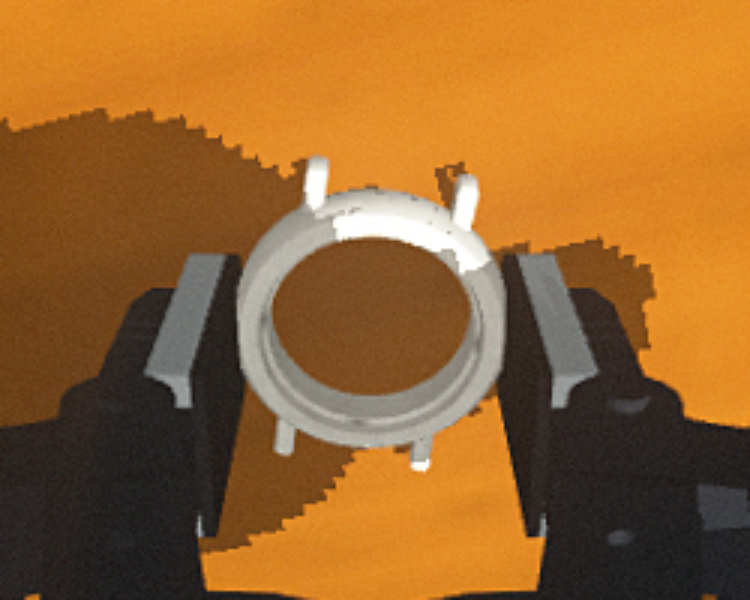

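Call:
carry_out(deltas=[-0.1, 0, 0, 0, 0, 0, -0.4, -0.5, 0, 0, 0, 0, 0, -0.4, -0.7, 0, 0, 0, 0, 0, -0.4, -0.5, -0.5, -0.05, 0, 0, 0, -0.4, 0, -0.7, -0.05, 0, 0, 0, -0.4, 0, -0.7, -0.05, 0, 0, 0, -0.4, 0, -0.7, -0.05, 0, 0, 0, -0.4, 0, -0.7, -0.05, 0, 0, 0, -0.4, 0, 0, 0, 0, 0, 0, -0.4], newtons=40)

```text
clock: 6.58
position: [0.4767, 0.2418, 0.0678]
ee_rot: [0.7, 0.09, 0.702, -0.091]
contact_force: [0.2, 0.0, -0.2]
width: 0.0353
```

```bash
python3 - <<'E'
from meas import *
d=snap('wrist','wrist6');s=readout.get_state();print(s['position'],s['contact_force'],s['width'])
E
```

```text
[0.47830912 0.2434068  0.06809406] [ 0.02497253 -0.39046855 -0.1835778 ] 0.03528094338781795
```

View pics/wrist6.png

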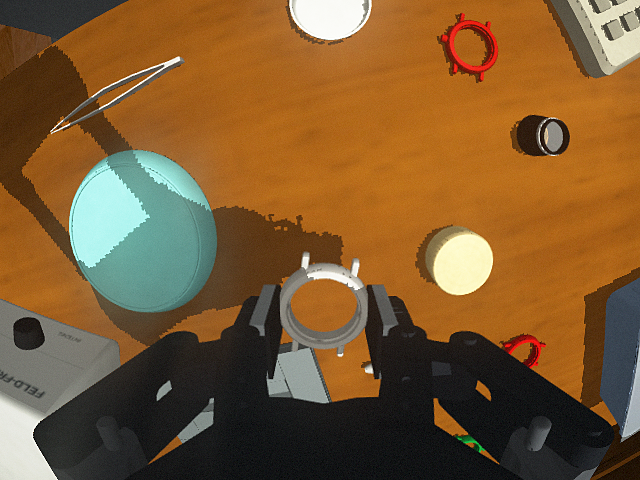

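The watch is held. The tray shows at (143,230), brass at (459,260), loupe at (544,135).

```bash
python3 - <<'E'
from meas import *
d=load('wrist6');c=d['color'].astype(int)
def rep(m,u,v,w,z,h=None):
    b=blob(d,m.astype(np.uint8),u,v,w,h).astype(np.uint8);k=max(cv2.findContours(b,0,1)[0],key=cv2.contourArea)
    k=cv2.convexHull(k)[:,0]
    pw=np.array([fray(d,x,y,z)[:2] for x,y in k]).astype(np.float32)*1000
    print(cv2.fitEllipse(pw),cv2.minEnclosingCircle(pw))
rep((c[...,2]>c[...,0]+5),143,231,80,.014,85)
rep((c[...,2]>110),459,260,38,.023)
E
```

```text
((437.7066955566406, 113.01851654052734), (119.99160766601562, 125.63513946533203), 11.30350112915039) ((437.6490173339844, 112.63128662109375), 62.831790924072266)
((511.72930908203125, 328.9234313964844), (43.360694885253906, 45.11585235595703), 77.14302062988281) ((511.48101806640625, 328.97137451171875), 22.70278549194336)
```

Call:
carry_out(deltas=[0, -0.75, -0.03, 0, 0, 0, -0.4, 0, -0.75, -0.03, 0, 0, 0, -0.4, 0, -0.77, -0.04, 0, 0, 0, -0.4, 0.5, 0, 0, 0, 0, 0, -0.4, 0.5, 0, 0, 0, 0, 0, -0.4, 0.2, 0, 0, 0, 0, 0, -0.4, 0, 0, 0, 0, 0, 0, -0.4, 0, 0, 0, 0, 0, 0, -0.4])

```text
clock: 7.62
position: [0.4397, 0.1145, -0.0032]
ee_rot: [0.702, 0.09, 0.701, -0.09]
contact_force: [-0.3, 0.8, -0.5]
width: 0.0352
```

```bash
python3 - <<'E'
from meas import *
d=snap('wrist','wrist7');s=readout.get_state();print(s['position'],s['contact_force'],s['width'])
E
```

```text
[ 0.43974884  0.11438694 -0.00305289] [-0.47070222  0.57525608 -1.01851534] 0.03514389632884413
```

View pics/wrist7.png

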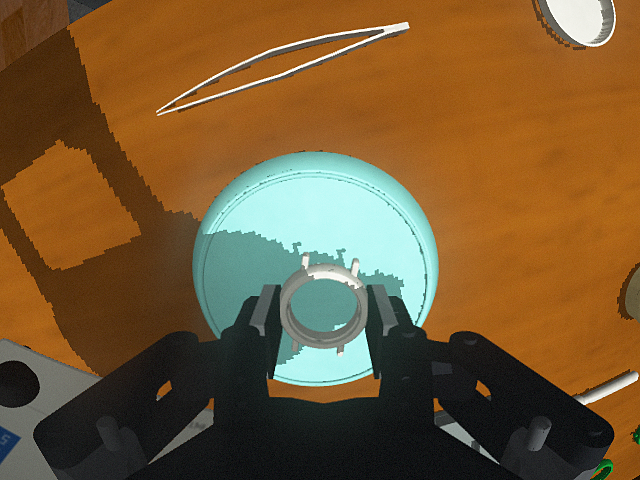

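Call:
carry_out(deltas=[0.12, -0.03, -0.03, 0, 0, 0, -0.4, 0.08, 0, 0, 0, 0, 0, -0.4, 0.04, 0, 0, 0, 0, 0, -0.4, 0, 0, 0, 0, 0, 0, -0.4])

```text
clock: 8.18
position: [0.4359, 0.1126, -0.0175]
ee_rot: [0.701, 0.09, 0.702, -0.09]
contact_force: [-3.4, -0.2, 10.3]
width: 0.0352
```

Contact at -0.0175, as expected. I'll open slightly and then rise.

Call:
carry_out(deltas=[0, 0, 0, 0, 0, 0, 0.0, 0, 0, 0, 0, 0, 0, 0.15, 0, 0, 0, 0, 0, 0, 0.15, -0.3, 0, 0, 0, 0, 0, 0.15, -0.7, 0, 0, 0, 0, 0, 0.15, -0.7, 0, 0, 0, 0, 0, 0.3, 0, 0, 0, 0, 0, 0, 0.3])

```text
clock: 9.05
position: [0.4393, 0.113, 0.0866]
ee_rot: [0.704, 0.091, 0.699, -0.089]
contact_force: [0.7, -0.6, -0.4]
width: 0.0557
```

```bash
python3 - <<'E'
from meas import *
d=snap('wrist','wrist8');s=readout.get_state();print(s['position'],s['contact_force'],s['width'],s['qpos'])
E
```

```text
[0.43742866 0.11276699 0.08479956] [-0.20424278 -0.16460296 -0.61494437] 0.0556927404942078 [ 9.79947350e-02  1.87065964e-01  1.93196323e+00  8.47136563e-05
  1.01919567e+00 -1.21769989e+00]
```

View pics/wrist8.png

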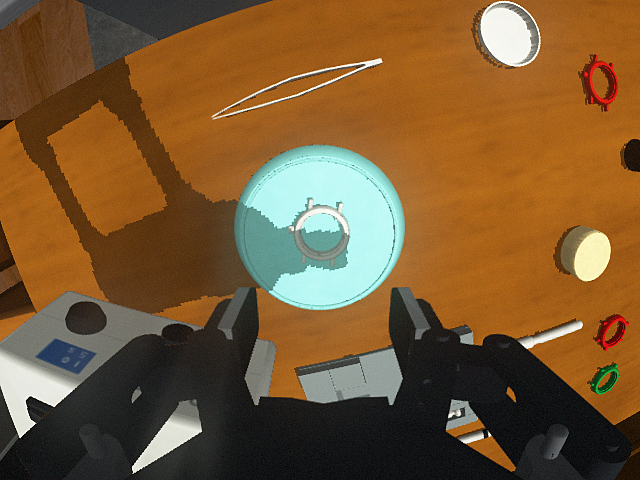

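Call:
carry_out(deltas=[0, 0, 0, 1, 0, 0, 0.6, 0, 0, 0, 1, 0, 0, 0.6, 0, 0, 0, 1, 0, 0, 0.6, 0, 0, 0, 1, 0, 0, 0.6, 0, 0, 0, 1, 0, 0, 0.6, 0, 0, 0, 1, 0, 0, 0.6, 0, 0, 0, 1, 0, 0, 0.6, 0, 0, 0, 1, 0, 0, 0.6, 0, 0, 0, 1, 0, 0, 0.6, 0, 0, 0, 1, 0, 0, 0.6])

```text
clock: 10.35
position: [0.4349, 0.1125, 0.0819]
ee_rot: [0.627, 0.324, 0.629, -0.326]
contact_force: [-0.1, -0.3, 0.0]
width: 0.0681
```

Call:
carry_out(deltas=[0, 0, 0, 1, 0, 0, 0.6, 0, 0, 0, 1, 0, 0, 0.6, 0, 0, 0, 1, 0, 0, 0.6, 0, 0, 0, 1, 0, 0, 0.6, 0, 0, 0, 1, 0, 0, 0.6, 0, 0, 0, 1, 0, 0, 0.6, 0, 0, 0, 1, 0, 0, 0.6, 0, 0, 0, 1, 0, 0, 0.6, 0, 0, 0, 0.85, 0, 0, 0.6, 0, 0, 0, 0, 0, 0, 0.6])

```text
clock: 11.6
position: [0.4351, 0.1125, 0.0822]
ee_rot: [0.499, 0.499, 0.501, -0.501]
contact_force: [-0.2, 0.7, -0.0]
width: 0.0681
```

Call:
carry_out(deltas=[0, 0.25, -0.72, 0, 0, 0, 0.5, 0, 0.26, -0.72, 0, 0, 0, 0.5, 0, 0.26, -0.72, 0, 0, 0, 0.5, 0, 0.26, -0.72, 0, 0, 0, 0.5, 0, 0.25, -0.74, 0, 0, 0, 0.5, 0.6, 0, 0, 0, 0, 0, 0.5, 0.6, 0, 0, 0, 0, 0, 0.5, 0, 0, 0, 0, 0, 0, 0.5, 0, 0, 0, 0, 0, 0, 0.5])

```text
clock: 12.72
position: [0.5138, 0.33, 0.0122]
ee_rot: [0.5, 0.5, 0.5, -0.5]
contact_force: [0.5, 0.2, 0.5]
width: 0.0639
```

```bash
python3 - <<'E'
from meas import *
d=snap('wrist','wrist9');s=readout.get_state();print(s['position'],s['contact_force'],s['width'],fproj(d,s['position']),rot(s['ee_rot']).as_matrix().round(2))
E
```

```text
[0.51430426 0.33020576 0.01292718] [0.55265117 0.64085434 1.1645577 ] 0.06422694342232563 (np.float64(325.29339212065673), np.float64(272.2366779472559)) [[ 0.  1. -0.]
 [ 0. -0. -1.]
 [-1.  0. -0.]]
```

View pics/wrist9.png

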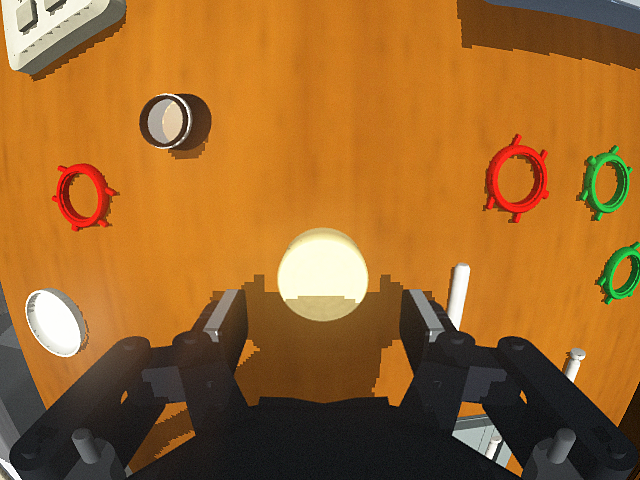

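```bash
python3 - <<'E'
from meas import *
d=load('wrist9');c=d['color'].astype(int);hsv=cv2.cvtColor(d['color'],cv2.COLOR_RGB2HSV).astype(int)
def rep(m,u,v,w,z,h=None):
    b=blob(d,m.astype(np.uint8),u,v,w,h).astype(np.uint8);k=max(cv2.findContours(b,0,1)[0],key=cv2.contourArea)
    k=cv2.convexHull(k)[:,0]
    pw=np.array([fray(d,x,y,z)[:2] for x,y in k]).astype(np.float32)*1000
    print(cv2.fitEllipse(pw),cv2.minEnclosingCircle(pw))
rep((c[...,2]>110),323,274,54,.023)
rep((hsv[...,1]<110),172,121,36,.031)
E
```

```text
((512.86181640625, 331.6414794921875), (43.85490798950195, 48.38923645019531), 179.5797576904297) ((512.6721801757812, 332.096435546875), 24.25578498840332)
((442.4185485839844, 408.2431640625), (25.208351135253906, 26.53901481628418), 80.90066528320312) ((442.2970275878906, 408.4217224121094), 13.348801612854004)
```

Call:
carry_out(deltas=[0.35, 0, 0, 0, 0, 0, 0.5, 0.25, 0, 0, 0, 0, 0, 0.5, 0.13, 0, 0, 0, 0, 0, 0.5, 0, 0, 0, 0, 0, 0, 0.5])

```text
clock: 13.28
position: [0.5131, 0.3297, -0.0323]
ee_rot: [-0.5, -0.5, -0.5, 0.5]
contact_force: [-0.1, 0.8, 0.4]
width: 0.0642
```

Call:
carry_out(deltas=[0, 0, 0, 0, 0, 0, -0.3, 0, 0, 0, 0, 0, 0, -0.3, 0, 0, 0, 0, 0, 0, -0.3, 0, 0, 0, 0, 0, 0, -0.3, -0.1, 0, 0, 0, 0, 0, -0.3, -0.4, 0, 0, 0, 0, 0, -0.3, 0, 0, 0, 0, 0, 0, -0.3], newtons=30)

```text
clock: 14.15
position: [0.5144, 0.3304, -0.0008]
ee_rot: [0.5, 0.501, 0.5, -0.499]
contact_force: [-0.0, -0.5, -0.2]
width: 0.0444
```

Call:
carry_out(deltas=[0, -0.64, 0.28, 0, 0, 0, -0.3, 0, -0.64, 0.28, 0, 0, 0, -0.3, 0, 0, 0, 0, 0, 0, -0.3, 0.3, 0, 0, 0, 0, 0, -0.3, 0.15, 0, 0, 0, 0, 0, -0.3, 0.06, 0, 0, 0, 0, 0, -0.3, 0, 0, 0, 0, 0, 0, -0.3])

```text
clock: 15.02
position: [0.4366, 0.2962, -0.0313]
ee_rot: [-0.5, -0.5, -0.5, 0.5]
contact_force: [-3.7, -1.9, 13.7]
width: 0.0438
```

Call:
carry_out(deltas=[0, 0, 0, 0, 0, 0, 0.2, 0, 0, 0, 0, 0, 0, 0.35, 0, 0, 0, 0, 0, 0, 0.35, -0.4, 0, 0, 0, 0, 0, 0.35, -0.9, 0, 0, 0, 0, 0, 0.35, 0, 0.03, -0.9, 0, 0, 0, 0.3, 0, 0.04, -0.95, 0, 0, 0, 0.2, 0, 0, 0, 0, 0, 0, 0.2, 0, 0, 0, 0, 0, 0, 0.2])

```text
clock: 16.15
position: [0.4399, 0.4065, 0.0446]
ee_rot: [-0.5, -0.499, -0.5, 0.501]
contact_force: [-0.6, -0.5, 0.1]
width: 0.0513
```

```bash
python3 - <<'E'
from meas import *
d=snap('wrist','wrist10');s=readout.get_state();print(s['position'],s['contact_force'],s['width'])
e=snap('top','top10')
E
```

```text
[0.43995633 0.40599134 0.04466428] [ 0.58224287 -0.28869134  0.3042334 ] 0.0510874110285825
```

View pics/wrist10.png

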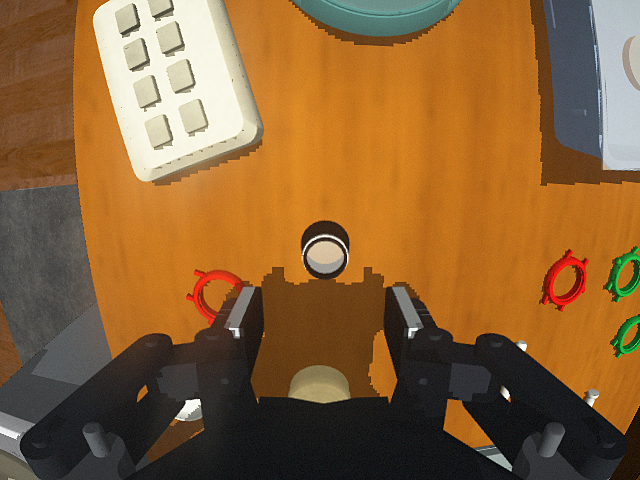

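View pics/top10.png

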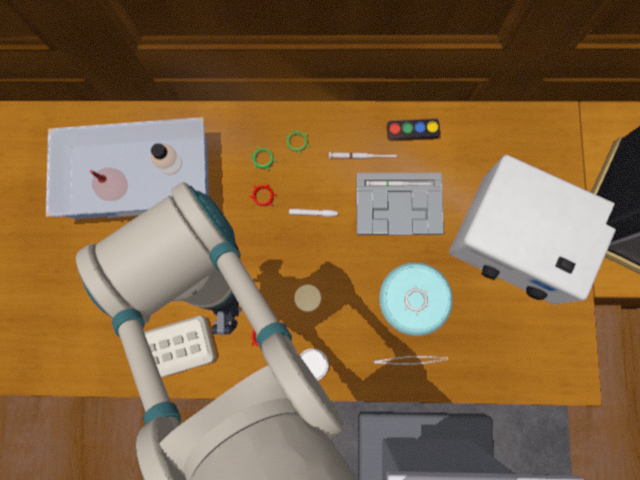

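Call:
carry_out(deltas=[0.5, 0.02, -0.02, 0, 0, 0, 0.05, 0.4, 0, 0, 0, 0, 0, 0.05, 0.2, 0, 0, 0, 0, 0, 0.05, 0, 0, 0, 0, 0, 0, 0.05, 0, 0, 0, 0, 0, 0, -0.5, 0, 0, 0, 0, 0, 0, -0.5, 0, 0, 0, 0, 0, 0, -0.5, 0, 0, 0, 0, 0, 0, -0.5], newtons=20)

```text
clock: 17.25
position: [0.4427, 0.4089, -0.0196]
ee_rot: [0.5, 0.501, 0.5, -0.499]
contact_force: [0.1, -0.7, 5.8]
width: 0.0249
```

Call:
carry_out(deltas=[0, 0, 0, 0, 0, 0, -0.5, -0.1, 0, 0, 0, 0, 0, -0.5, -0.5, 0, 0, 0, 0, 0, -0.5, -0.6, 0, 0, 0, 0, 0, -0.5, 0, 0, 0, 0, 0, 0, -0.5])

```text
clock: 17.88
position: [0.4436, 0.41, 0.0542]
ee_rot: [0.5, 0.502, 0.5, -0.498]
contact_force: [0.0, 0.7, -0.1]
width: 0.0248
```

```bash
python3 - <<'E'
from meas import *
d=snap('wrist','wrist11');s=readout.get_state();print(s['position'],s['contact_force'],s['width'])
cv2.imwrite('pics/z11.png',cv2.resize(d['color'][200:400,200:450,::-1],None,fx=3,fy=3))
e=snap('scene','scene11')
E
```

```text
[0.4423161  0.40899457 0.05246117] [ 0.53597445  0.10868382 -1.91644899] 0.024574295698797793
```

View pics/z11.png

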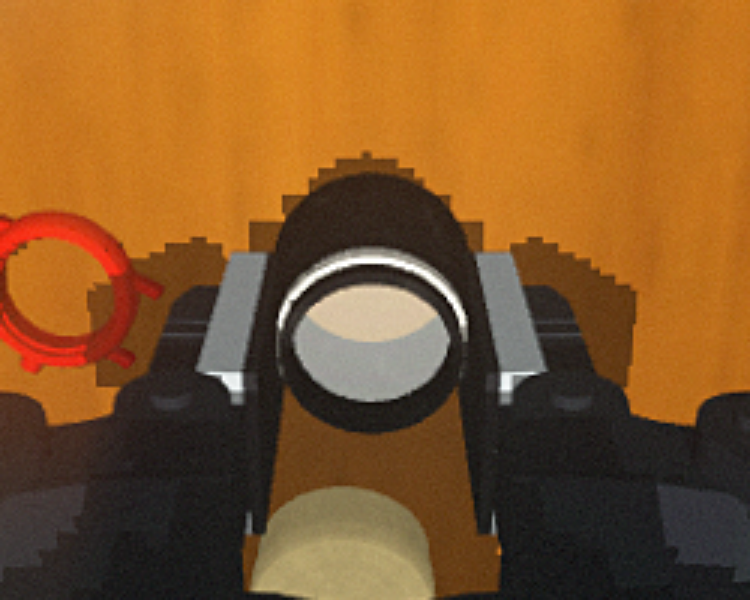

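View pics/scene11.png

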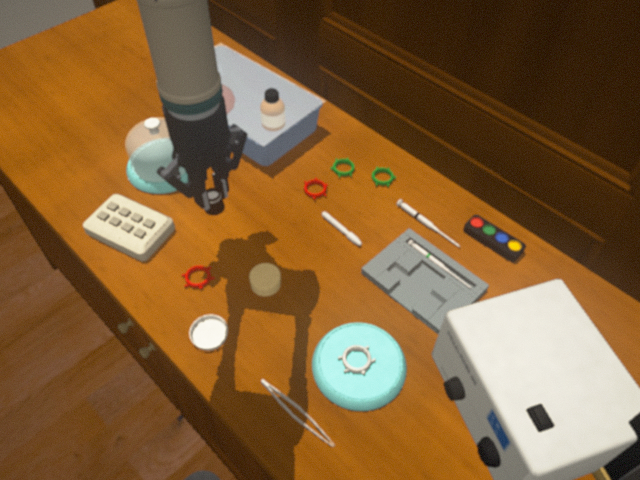

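Call:
carry_out(deltas=[0, -0.04, 0.75, 0, 0, 0, -0.5, 0, -0.04, 0.78, 0, 0, 0, -0.5, 0, 0, 0.78, 0, 0, 0, -0.5, 0, 0, 0.77, 0, 0, 0, -0.5, 0, 0, 0, 0, 0, 0, -0.5, 0.5, 0, 0, 0, 0, 0, -0.5, 0.45, 0, 0, 0, 0, 0, -0.5, 0.15, 0, 0, 0, 0, 0, -0.5, 0, 0, 0, 0, 0, 0, -0.5])

```text
clock: 19.1
position: [0.4364, 0.224, -0.0155]
ee_rot: [-0.5, -0.499, -0.5, 0.501]
contact_force: [0.2, -0.4, -1.0]
width: 0.0246
```

Call:
carry_out(deltas=[0.04, 0, 0, 0, 0, 0, -0.5, 0.03, 0, 0, 0, 0, 0, -0.5, 0, 0, 0, 0, 0, 0, -0.5])

```text
clock: 19.48
position: [0.4372, 0.2238, -0.0185]
ee_rot: [0.5, 0.5, 0.5, -0.5]
contact_force: [-0.4, -0.2, -0.3]
width: 0.0246
```

Call:
carry_out(deltas=[0.02, 0, 0, 0, 0, 0, -0.5, 0.02, 0, 0, 0, 0, 0, -0.5, 0, 0, 0, 0, 0, 0, -0.5])

```text
clock: 19.85
position: [0.4374, 0.2238, -0.0197]
ee_rot: [0.5, 0.501, 0.5, -0.5]
contact_force: [-2.5, -0.4, 11.8]
width: 0.0248
```

Call:
carry_out(deltas=[-0.02, 0, 0, 0, 0, 0, -0.5, 0, 0, 0, 0, 0, 0, -0.2, 0, 0, 0, 0, 0, 0, 0.1, 0, 0, 0, 0, 0, 0, 0.1, -0.4, 0, 0, 0, 0, 0, 0.1, -0.8, 0, 0, 0, 0, 0, 0.1, -0.8, 0, 0, 0, 0, 0, -0.2, 0, 0, 0, 0, 0, 0, -0.2])

```text
clock: 20.85
position: [0.4401, 0.2248, 0.1035]
ee_rot: [0.501, 0.503, 0.499, -0.497]
contact_force: [0.5, 0.0, -1.0]
width: 0.0339
```

```bash
python3 - <<'E'
from meas import *
d=snap('wrist','wrist12');s=readout.get_state();print(s['position'],s['contact_force'],s['width'])
E
```

```text
[0.43818392 0.22406825 0.10138997] [ 0.11551461 -0.24345892 -0.07521841] 0.033916703430657134
```

View pics/wrist12.png

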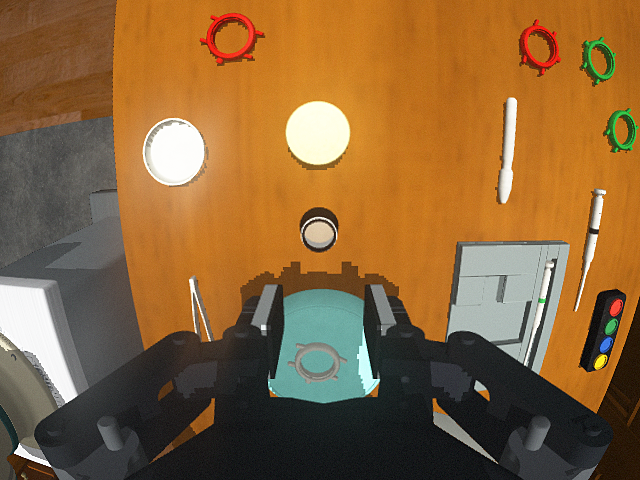

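The loupe stands at (319,229), the brass box is at (318,133), the pin vice at (507,150) and the insert near (505,300). I'll measure the pin vice here.

```bash
python3 - <<'E'
from meas import *
d=load('wrist12');hsv=cv2.cvtColor(d['color'],cv2.COLOR_RGB2HSV).astype(int)
b=blob(d,((hsv[...,1]<90)&(hsv[...,2]>90)).astype(np.uint8),508,150,16,60).astype(np.uint8);k=max(cv2.findContours(b,0,1)[0],key=cv2.contourArea)[:,0]
pw=np.array([fray(d,x,y,.0055)[:2] for x,y in k]).astype(np.float32)*1000
print(cv2.minAreaRect(pw),cv2.minAreaRect(k))
E
```

```text
((589.0489501953125, 288.5177307128906), (86.14753723144531, 12.768967628479004), 88.12287902832031) ((508.0427551269531, 150.05169677734375), (13.368082046508789, 104.7640609741211), 5.440332412719727)
```

Call:
carry_out(deltas=[0, 0.63, -0.27, 0.47, 0, 0, -0.2, 0, 0.63, -0.27, 0, 0, 0, -0.2, 0, 0.63, -0.27, 0, 0, 0, -0.2, 0, 0.62, -0.27, 0, 0, 0, -0.2, 0.6, 0, 0, 0, 0, 0, -0.2, 0.6, 0, 0, 0, 0, 0, -0.2, 0, 0, 0, 0, 0, 0, -0.2, 0, 0, 0, 0, 0, 0, -0.2])

```text
clock: 21.9
position: [0.5893, 0.2847, 0.0279]
ee_rot: [-0.492, -0.508, -0.492, 0.508]
contact_force: [0.0, -0.9, 0.2]
width: 0.0341
```

```bash
python3 - <<'E'
from meas import *
d=snap('wrist','wrist13');s=readout.get_state();M=rot(s['ee_rot']).as_matrix();print(s['position'],s['contact_force'],s['width'],M.round(3))
hsv=cv2.cvtColor(d['color'],cv2.COLOR_RGB2HSV).astype(int)
b=blob(d,((hsv[...,1]<90)&(hsv[...,2]>90)).astype(np.uint8),323,260,40,100).astype(np.uint8);k=max(cv2.findContours(b,0,1)[0],key=cv2.contourArea)[:,0]
pw=np.array([fray(d,x,y,.0055)[:2] for x,y in k]).astype(np.float32)*1000
print(cv2.minAreaRect(pw),cv2.boundingRect(k))
E
```

```text
[0.58995072 0.28496476 0.02884904] [ 0.56782121 -0.27602011  0.60614117] 0.03411363288177321 [[ 0.002  0.999 -0.033]
 [ 0.001 -0.033 -0.999]
 [-1.     0.002 -0.001]]
((589.2047729492188, 287.55242919921875), (87.55097198486328, 11.10859203338623), 87.66753387451172) (314, 176, 20, 146)
```

View pics/wrist13.png

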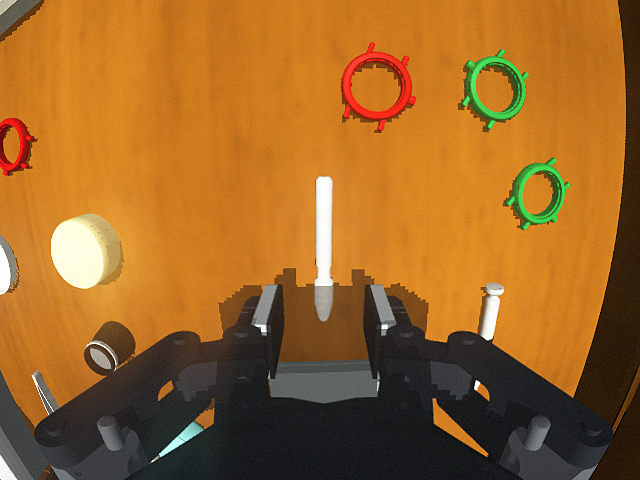

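Call:
carry_out(deltas=[0.4, 0, -0.05, 0, 0, 0, -0.2, 0.4, 0, 0, 0, 0, 0, -0.2, 0.2, 0, 0, 0, 0, 0, -0.2, 0, 0, 0, 0, 0, 0, -0.2, 0, 0, 0, 0, 0, 0, -0.2])

```text
clock: 22.58
position: [0.5903, 0.2881, -0.0308]
ee_rot: [0.492, 0.509, 0.491, -0.507]
contact_force: [0.0, 0.3, -0.7]
width: 0.034
```

Call:
carry_out(deltas=[0, 0, 0, 0, 0, 0, -0.9, 0, 0, 0, 0, 0, 0, -0.9, 0, 0, 0, 0, 0, 0, -0.9, 0, 0, 0, 0, 0, 0, -0.9, 0, 0, 0, 0, 0, 0, -0.9], newtons=40)

```text
clock: 23.2
position: [0.5901, 0.288, -0.0309]
ee_rot: [0.492, 0.509, 0.491, -0.508]
contact_force: [-0.2, -0.9, 5.4]
width: 0.0094
```

Call:
carry_out(deltas=[0, 0, 0, 0, 0, 0, -0.5, -0.05, 0, 0, 0, 0, 0, -0.5, 0, 0, 0, 0, 0, 0, -0.5, 0, 0, 0, 0, 0, 0, -0.9, 0, 0, 0, 0, 0, 0, -0.9, 0, 0, 0, 0, 0, 0, -0.9, 0, 0, 0, 0, 0, 0, -0.9])

```text
clock: 24.08
position: [0.5894, 0.2877, -0.029]
ee_rot: [0.492, 0.508, 0.492, -0.508]
contact_force: [0.5, -1.3, 0.6]
width: 0.0092
```

Call:
carry_out(deltas=[-0.3, 0, 0, 0, 0, 0, -0.9, -0.8, 0, 0, 0, 0, 0, -0.9, -0.2, 0, 0.6, 0, 0, 0, -0.9, 0, 0, 0.7, 0, 0, 0, -0.9, 0, 0, 0.7, 0, 0, 0, -0.9, 0, 0, 0.5, 0, 0, 0, -0.9, 0, 0, 0, 0, 0, 0, -0.9, 0, 0, 0, 0, 0, 0, -0.9])

```text
clock: 25.08
position: [0.5847, 0.1384, 0.0497]
ee_rot: [0.492, 0.509, 0.492, -0.508]
contact_force: [-1.2, -0.2, 0.1]
width: 0.0094
```

```bash
python3 - <<'E'
from meas import *
d=snap('wrist','wrist14');s=readout.get_state();M=rot(s['ee_rot']).as_matrix();print(s['position'],s['contact_force'],s['width'],M.round(3))
E
```

```text
[0.58456171 0.13871401 0.04946715] [ 0.6890011  -0.34173724 -0.00382227] 0.009287976048094454 [[ 0.001  0.999 -0.033]
 [ 0.001 -0.033 -0.999]
 [-1.     0.001 -0.001]]
```

View pics/wrist14.png

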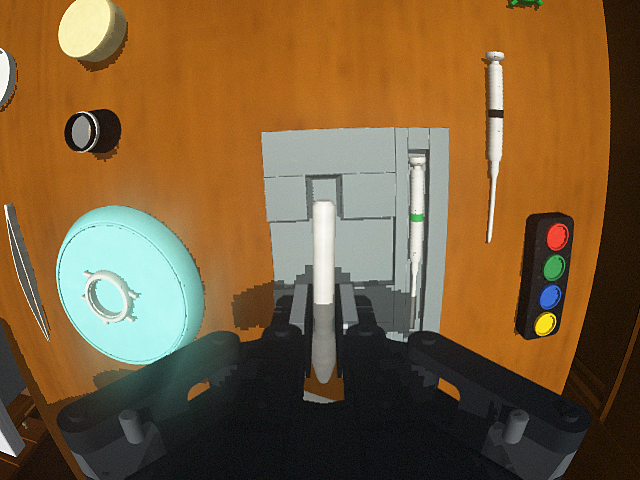

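```bash
python3 - <<'E'
from meas import *
d=load('wrist14')
cv2.imwrite('pics/z14.png',cv2.resize(d['color'][115:275,250:460,::-1],None,fx=3.7,fy=3.7,interpolation=cv2.INTER_CUBIC))
E
```

```text
(no output)
```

View pics/z14.png

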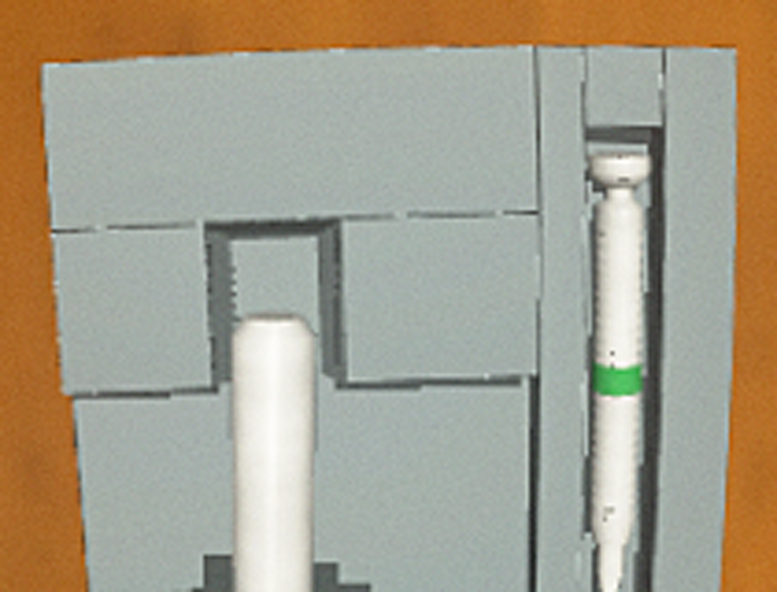

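```bash
cat > fit.py <<'E'
from meas import *
def fit(d,F):
    L=np.array([f[2] for f in F],float);W=np.array([fray(d,f[0][0],f[0][1],f[1]/1000)[:2]*1000 for f in F])
    l0,w0=L.mean(0),W.mean(0);U,S,Vt=np.linalg.svd((L-l0).T@(W-w0));Rm=(U@Vt).T
    t=w0-Rm@l0;r=W-(L@Rm.T+t)
    print('origin',t.round(1),'yaw deg',np.degrees(np.arctan2(Rm[1,0],Rm[0,0])).round(2),'cutout',(Rm@[-20,0]+t).round(1));print(r.round(1))
E
python3 - <<'E'
from fit import *
d=load('wrist14');c=lambda x,y:(250+x/3.7,115+y/3.7)
fit(d,[(c(43,64),14,(-55,75)),(c(736,48),14,(55,75)),(c(204,224),14,(-30.5,48.5)),(c(337,217),14,(-9.5,48.5)),(c(64,393),14,(-55,22)),(c(530,375),14,(22,22)),(c(232,240),5,(-27,45)),(c(318,237),5,(-13,45))])
b=fray(d,*c(275,318),.07);print(b)
E
```

```text
origin [606.1 135.9] yaw deg 0.29 cutout [586.1 135.8]
[[ 0.6 -0.2]
 [-0.1  0.1]
 [-0.1 -0.1]
 [-0.3  0.2]
 [ 0.6  0.3]
 [-1.4  0.4]
 [ 0.4 -0.4]
 [ 0.4 -0.4]]
[0.58598135 0.17897684 0.07      ]
```

```bash
python3 - <<'E'
from meas import *
d=load('wrist14');s=readout.get_state()
for z in (.084,.088): print(z,fray(d,324,201,z),fray(d,323,384,z))
for v in (205,220,240,260,280): print(dep(d,324,v))
E
```

```text
0.084 [0.58588332 0.18150124 0.084     ] [0.58261962 0.09335767 0.084     ]
0.088 [0.58589539 0.18222798 0.088     ] [0.58272257 0.09653889 0.088     ]
[0.5858 0.1807 0.0881]
[0.5857 0.1751 0.0894]
[0.5854 0.167  0.0888]
[0.5851 0.1588 0.089 ]
[0.5849 0.1502 0.0888]
```

Call:
carry_out(deltas=[0.2, 0.03, 0.037, -0.55, 0, 0, -0.9, 0.4, 0, 0, 0, 0, 0, -0.9, 0.25, 0, 0, 0, 0, 0, -0.9, 0, 0, 0, 0, 0, 0, -0.9, 0, 0, 0, 0, 0, 0, -0.9])

```text
clock: 25.75
position: [0.5866, 0.136, -0.0016]
ee_rot: [0.502, 0.499, 0.501, -0.498]
contact_force: [0.6, 1.0, 0.5]
width: 0.0093
```

```bash
python3 - <<'E'
from fit import *
d=snap('wrist','wrist15');s=readout.get_state();M=rot(s['ee_rot']).as_matrix();print(s['position'],s['contact_force'],s['width'],M.round(3))
cv2.imwrite('pics/z15.png',cv2.resize(d['color'][130:400,230:430,::-1],None,fx=3,fy=2.2,interpolation=cv2.INTER_CUBIC))
for u,v in [(-30.5,48.5),(-9.5,48.5),(-30.5,22),(-9.5,22)]:
  print((u,v),np.round(fproj(d,[.6061+u/1000,.1359+v/1000,.014]),1))
E
```

```text
[ 0.58680537  0.1358544  -0.00130947] [0.29668445 0.14554768 0.12801982] 0.009396003004077844 [[ 0.002  1.     0.006]
 [ 0.     0.006 -1.   ]
 [-1.     0.002 -0.   ]]
(-30.5, 48.5) [300.1 181.5]
(-9.5, 48.5) [348.  181.8]
(-30.5, 22) [300.6 239.4]
(-9.5, 22) [346.7 239.7]
```

View pics/z15.png

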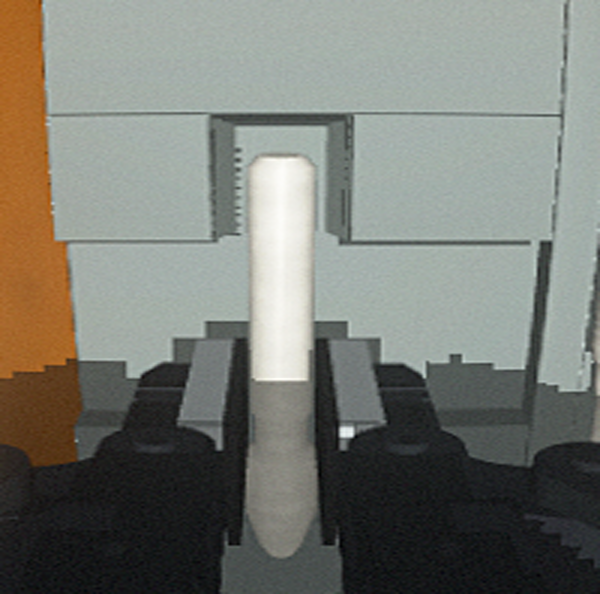

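Call:
carry_out(deltas=[0.15, -0.005, 0, 0, 0, 0, -0.9, 0.1, 0, 0, 0, 0, 0, -0.9, 0.05, 0, 0, 0, 0, 0, -0.9, 0, 0, 0, 0, 0, 0, -0.9])

```text
clock: 26.3
position: [0.5855, 0.1354, -0.0205]
ee_rot: [0.501, 0.499, 0.501, -0.499]
contact_force: [-0.2, -0.8, -1.5]
width: 0.0098
```

Call:
carry_out(deltas=[0.03, 0, 0, 0, 0, 0, -0.9, 0.03, 0, 0, 0, 0, 0, -0.9, 0, 0, 0, 0, 0, 0, -0.9])

```text
clock: 26.68
position: [0.5856, 0.1355, -0.0238]
ee_rot: [0.501, 0.499, 0.501, -0.499]
contact_force: [0.7, -0.9, -0.0]
width: 0.0098
```

Call:
carry_out(deltas=[0.02, 0, 0, 0, 0, 0, -0.9, 0.02, 0, 0, 0, 0, 0, -0.9, 0, 0, 0, 0, 0, 0, -0.9])

```text
clock: 27.05
position: [0.5859, 0.1355, -0.0241]
ee_rot: [0.502, 0.499, 0.501, -0.498]
contact_force: [-2.8, -0.7, 12.1]
width: 0.0096
```

Call:
carry_out(deltas=[0, 0, 0, 0, 0, 0, -0.7, 0, 0, 0, 0, 0, 0, -0.5, 0, 0, 0, 0, 0, 0, -0.5, -0.2, 0, 0, 0, 0, 0, -0.5, -0.5, 0, 0, 0, 0, 0, -0.5, -0.8, 0, 0, 0, 0, 0, -0.5, -0.5, 0, -0.5, 0, 0, 0, -0.5, 0, 0, -0.5, 0, 0, 0, -0.5, 0, 0, 0, 0, 0, 0, -0.5])

```text
clock: 28.18
position: [0.5857, 0.1973, 0.0952]
ee_rot: [0.502, 0.499, 0.502, -0.497]
contact_force: [-1.0, -1.7, -0.2]
width: 0.0213
```

```bash
python3 - <<'E'
from fit import *
d=snap('wrist','wrist16');s=readout.get_state();print(s['position'],s['contact_force'],s['width'])
e=snap('scene','scene16')
E
```

```text
[0.58528964 0.19598911 0.09454619] [ 0.1835176  -1.12029588 -0.02512991] 0.021152976578060943
```

View pics/wrist16.png

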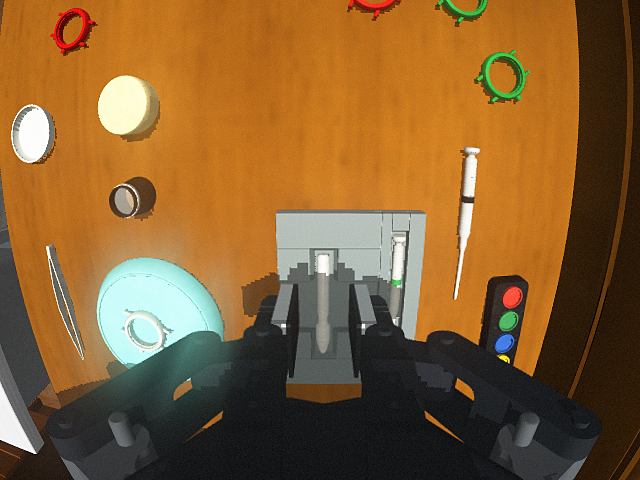

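View pics/scene16.png

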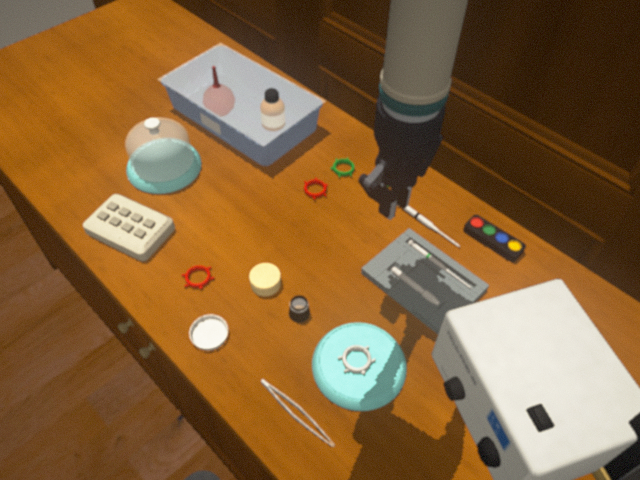

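Call:
carry_out(deltas=[-0.3, 0, -0.8, 0, 0, 0, -0.5, -0.3, 0, -0.8, 0, 0, 0, -0.5, 0, 0, -0.5, 0, 0, 0, -0.5, 0, 0, 0, 0, 0, 0, -0.5, 0, 0, 0, 0, 0, 0, -0.5])

```text
clock: 28.9
position: [0.5845, 0.3198, 0.1293]
ee_rot: [0.501, 0.498, 0.501, -0.5]
contact_force: [-1.2, 0.2, 0.2]
width: 0.0213
```

```bash
python3 - <<'E'
from fit import *
w=snap('wrist','wrist17');e=snap('scene','scene17');t=snap('top','top17')
def heights(d,u,v,w_):
    K=d['mtx'];ys,xs=np.mgrid[v-w_:v+w_+1,u-w_:u+w_+1];z=d['z_map'][ys,xs]
    p=np.stack([(xs-K[0,2])/K[0,0]*z,(ys-K[1,2])/K[1,1]*z,z],-1).reshape(-1,3)
    q=rot(d['orientation']).apply(p)+d['origin'];return (np.median(q,0)*1000).round(1)
print('scene pin',[heights(e,*p,1) for p in[(400,272),(412,282),(425,293),(435,300)]],'floor/ins',heights(e,390,265,1),heights(e,440,285,1))
a=e['color'][220:340,350:500,::-1];b=w['color'][:,:,::-1]
cv2.imwrite('pics/z17.png',cv2.resize(a,None,fx=5,fy=5,interpolation=cv2.INTER_CUBIC))
E
```

```text
scene pin [array([585.3, 164.6,  15.2]), array([584.6, 141.6,  13.9]), array([583.3, 116.5,  14.9]), array([584.3,  99. ,  14.3])] floor/ins [585.7 184.2  11.8] [610.3 110.   13.7]
```

View pics/z17.png

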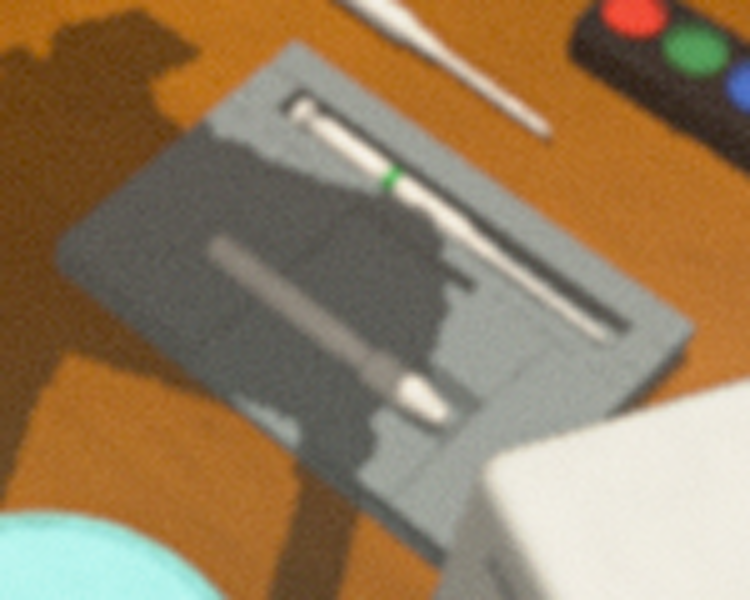

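View pics/top17.png

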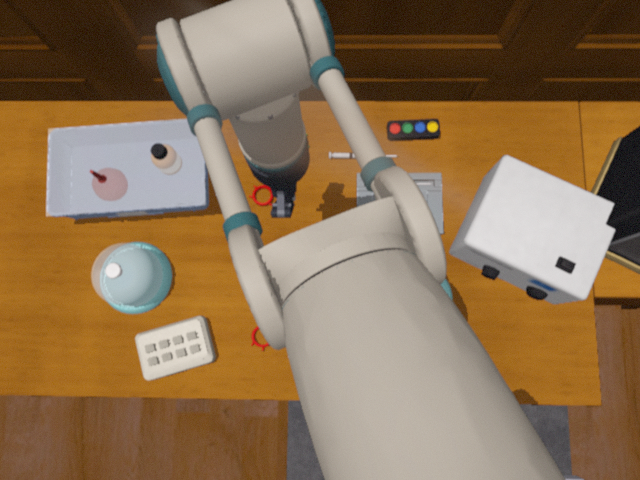

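View pics/wrist17.png

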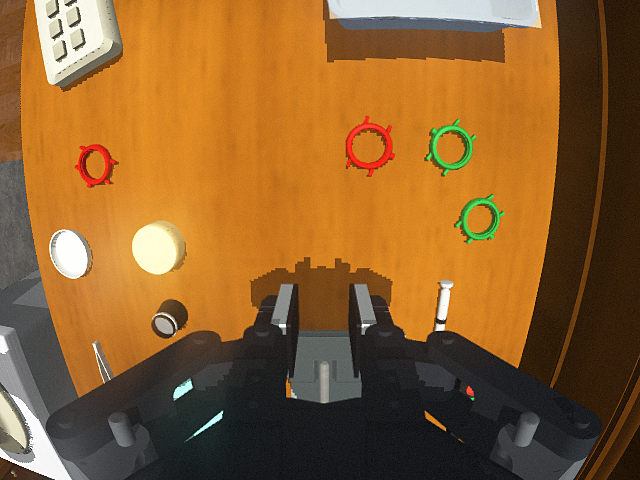

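```bash
python3 - <<'E'
from fit import *
d=load('wrist16');P=lambda u,v,z:(fray(d,u,v,z)[:2]*1000).round(1)
print('pin ends',P(322,253,.013),P(323,353,.011),'insert corners',P(276,211,.014),P(425,212,.014))
cv2.imwrite('pics/z16.png',cv2.resize(d['color'][200:370,265:440,::-1],None,fx=4,fy=3.5,interpolation=cv2.INTER_CUBIC))
c=d['color'].astype(int)
def rep(d,m,u,v,w,z,f,h=None):
    b=blob(d,m.astype(np.uint8),u,v,w,h).astype(np.uint8);k=max(cv2.findContours(b,0,1)[0],key=cv2.contourArea)
    k=cv2.convexHull(k)[:,0]
    pw=np.array([f(d,x,y,z)[:2] for x,y in k]).astype(np.float32)*1000
    r=cv2.fitEllipse(pw);print(np.round(r[0],1),np.round(r[1],1))
rep(d,c[...,2]>110,122,104,34,.023,fray)
d=load('wrist12');c=d['color'].astype(int);h=cv2.cvtColor(d['color'],cv2.COLOR_RGB2HSV).astype(int)
print('w12 brass,loupe,cup');rep(d,c[...,2]>110,318,133,40,.023,fray);rep(d,h[...,1]<110,319,233,24,.031,fray);rep(d,c[...,2]>130,175,152,36,.01,fray)
d=load('scene17');c=d['color'].astype(int);h=cv2.cvtColor(d['color'],cv2.COLOR_RGB2HSV).astype(int)
print('scene tray,brass,loupe,watch,cup');rep(d,c[...,2]>c[...,0]+5,359,365,60,.018,ray);rep(d,(h[...,1]<150)&(c[...,0]>150),265,278,22,.023,ray);rep(d,h[...,1]<110,299,306,16,.031,ray);
rep(d,(c[...,0]>c[...,2]-18),357,360,24,.027,ray);rep(d,(h[...,1]<90)&(c[...,0]>60),209,333,26,.01,ray)
E
```

```text
pin ends [584.5 180.4] [586.   91.5] insert corners [551.4 212. ] [659.5 212.6]
[437.5 295.3] [43.5 46.1]
w12 brass,loupe,cup
[436.1 295.4] [44.2 44.3]
[436.9 225.4] [25.5 26.1]
[324.9 285.2] [52.4 52.8]
scene tray,brass,loupe,watch,cup
[433.4 105.3] [120.5 124. ]
[432.8 290.5] [45.6 57.7]
[432.  217.8] [24.9 31.1]
[432.5 109.4] [41.7 50.9]
[324.8 283.8] [52.5 55.5]
```

View pics/z16.png

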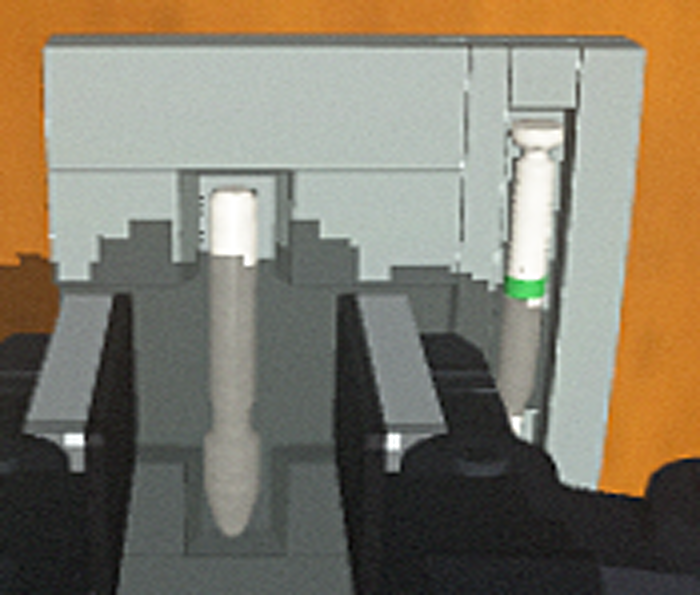

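```bash
python3 -c "
from rig import job,readout
s=readout.get_state();print(s['clock'],s['qd'].round(3),s['contact_force'].round(1))
print(job.sign_off())"
```

```text
29.05 [ 0.003 -0.002 -0.004  0.003  0.     0.   ] [ 0.2 -0.4 -0.9]
the job is handed in; nothing more can be done
None
```

The job was handed in at about 29 s of the 80 s allowed, with everything released and the arm clear. `job.sign_off()` gives no verdict, so these are only my own last measurements:

| Item | Measured at the end | Required |
|---|---|---|
| Watch case | flat on the tray, about 4 mm from its centre | within 15 mm |
| Brass box | 183–185 mm left of tray centre, within about 2 mm fore/aft | 163–207 mm, 15 mm |
| Loupe | upright, about 113 mm left, 70–73 mm from the box centre | 90–136 mm, 53–93 mm |
| Pin vice | about 1 mm off the cutout middle, about 1° off | 6 mm, 0.08 rad (4.6°) |
| Pin vice height | top at 14–15 mm; the press contact height put its underside at about 5 mm, the cutout floor | 3 mm either way |

The small cup measured within about 3 mm of its start. The loose screwdriver was never touched; I did not measure it again, but it looked unmoved in the last pictures.

Checks that failed or disagreed:
- **Fingertip height:** The real fingertips sit about 31–40 mm above the reported TCP, depending on the opening. My first grasp of the watch case closed on air just above it and moved nothing. After that I set heights by wrist-camera depth and contact force, so TCP heights below zero were normal.
- **Camera agreement:** The top and scene cameras differ by up to about 5–8 mm in position. I aimed with the wrist camera, and relative positions agree to about 2 mm between the wrist and scene views.
- **Top view:** In the last top picture the arm hid the tray, brass box, loupe and cup, so the final checks come from the wrist and scene cameras.

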